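Make up two column-changeover kits at the chromatograph bench

TASK

Make up the two column-changeover kits: the long white-sleeved column and the amber bottle go in the blue tray; the short orange-sleeved column, the clear bottle with the blue cap and the green-lidded jar go in the white tray. Lay each column lengthwise and flat in its tray's long compartment and stand the bottles and the jar upright on the floor of the square pockets, one to a pocket (either pocket will do). Leave the red-capped bottle, the vial rack and the beaker undisturbed where they stand.

Things in the scene. Friction and masses are not known exactly. Their poses are not given: they have to be found in the camera images.
- tray_blue: fixed blue tray, 193 (x) x 145 mm (y), walls 18 high, 3 thick, floor 3 thick. Origin: centre of underside, z up. Divider along x at y=+2 mm: on the +y side one long compartment (inside 187x66 mm, centre x 0, y +36.5), on the -y side two square pockets (inside 92x69 mm, centres x +47.5 and -47.5, y -34.5) with a 3 mm wall between. Yaw within 0.25 rad: tray x points away from the robot
- tray_white: fixed white tray, 193 (x) x 145 mm (y), walls 18 high, 3 thick, floor 3 thick. Origin: centre of underside, z up. Divider along x at y=+2 mm: on the +y side one long compartment (inside 187x66 mm, centre x 0, y +36.5), on the -y side two square pockets (inside 92x69 mm, centres x +47.5 and -47.5, y -34.5) with a 3 mm wall between. Yaw within 0.25 rad: tray x points away from the robot
- column_long: the long steel chromatography column lying on the bench: white sleeve, 11 mm diameter, 84 mm long, round its middle (grip there), hexagonal fittings 16 mm over flats at both ends, 152 mm long overall with 6 mm black end plugs; 0.09 kg. Origin: on its axis at mid-length, 8 mm above the bench; x along it (ends alike). Yaw within 0.35 rad of world x
- column_short: the short steel chromatography column lying on the bench: orange sleeve, 11 mm diameter, 34 mm long, round its middle (grip there), hexagonal fittings 16 mm over flats at both ends, 86 mm long overall with 6 mm black end plugs; 0.05 kg. Origin: on its axis at mid-length, 8 mm above the bench; x along it (ends alike). Yaw within 0.35 rad of world x
- bottle_amber: brown (amber) 60 ml bottle, upright, 92 mm tall: body 44 mm diameter up to 50 mm, shoulder in to a 23 mm neck at 62 mm, black screw cap 28 mm diameter from 72 to 92 mm (grip there; it does not turn), 0.1 to 0.2 kg. Origin: centre of the underside, z up
- bottle_bluecap: clear 60 ml bottle, upright, 92 mm tall: body 44 mm diameter up to 50 mm, shoulder in to a 23 mm neck at 62 mm, blue screw cap 28 mm diameter from 72 to 92 mm (grip there; it does not turn), 0.1 to 0.2 kg. Origin: centre of the underside, z up
- jar: white plastic jar, 70 mm tall: body 47 mm diameter, green screw lid 50 mm diameter from 52 to 70 mm (the place to grip), fixed to the jar. 0.08 to 0.16 kg. Stands upright on the bench. Origin: centre of the underside, z up
- bottle_redcap: stays where it is, amid the stock. Clear 60 ml bottle, upright, 92 mm tall: body 44 mm diameter up to 50 mm, shoulder in to a 23 mm neck at 62 mm, red screw cap 28 mm diameter from 72 to 92 mm (grip there; it does not turn), 0.1 to 0.2 kg. Origin: centre of the underside, z up
- vial_rack: stays where it is: blue rack full of black-capped vials, 85 x 125 mm, 36 mm high. Origin: centre of the underside
- beaker: stays where it is: empty clear beaker, 70 mm diameter, 90 mm high. Origin: centre of the underside

How it is judged:
At the end, for the whole second after the job is handed in: Each thing lies in its own tray, released and at rest: columns flat inside the long compartment, within 0.35 rad of its length; bottles and jar upright within 0.1 rad on a square pocket's floor, one to a pocket. Red-capped bottle, rack, beaker upright, moved under 20 mm (x of column_long in the frame of tray_blue between -0.0215 and 0.0215 m and y of column_long in the frame of tray_blue between 0.011 and 0.063 m and z of column_long in the frame of tray_blue between 0.007 and 0.0145 m and angle between the x axis of column_long and the x axis of tray_blue, either way round below 0.35 rad and linear speed of each of column_long, bottle_amber, column_short, bottle_bluecap, jar below 0.02 m/s and angular speed of each of column_long, bottle_amber, column_short, bottle_bluecap, jar below 0.2 rad/s and (x of bottle_amber in the frame of tray_blue between 0.015 and 0.082 m or x of bottle_amber in the frame of tray_blue between -0.082 and -0.015 m) and y of bottle_amber in the frame of tray_blue between -0.057 and -0.013 m and z of bottle_amber in the frame of tray_blue between 0 and 0.007 m and angle between each of bottle_amber, bottle_bluecap, jar, bottle_redcap, vial_rack, beaker's own z axis and vertical below 0.1 rad and x of column_short in the frame of tray_white between -0.0545 and 0.0545 m and y of column_short in the frame of tray_white between 0.011 and 0.063 m and z of column_short in the frame of tray_white between 0.007 and 0.0145 m and angle between the x axis of column_short and the x axis of tray_white, either way round below 0.35 rad and (x of bottle_bluecap in the frame of tray_white between 0.015 and 0.082 m or x of bottle_bluecap in the frame of tray_white between -0.082 and -0.015 m) and y of bottle_bluecap in the frame of tray_white between -0.057 and -0.013 m and z of bottle_bluecap in the frame of tray_white between 0 and 0.007 m and (x of jar in the frame of tray_white between 0.015 and 0.082 m or x of jar in the frame of tray_white between -0.082 and -0.015 m) and y of jar in the frame of tray_white between -0.057 and -0.013 m and z of jar in the frame of tray_white between 0 and 0.007 m and ((x of jar in the frame of tray_white above 0 m and x of bottle_bluecap in the frame of tray_white below 0 m) or (x of bottle_bluecap in the frame of tray_white above 0 m and x of jar in the frame of tray_white below 0 m)) and distance of each of bottle_redcap, vial_rack, beaker from where it was at the start of the episode below 0.02 m); the robot touches nothing.
It fails at once if the red-capped bottle is disturbed (shifted more than 20 mm or tipped over) (distance of bottle_redcap from where it was at the start of the episode above 0.02 m or angle between bottle_redcap's own z axis and vertical above 0.5 rad).
It fails at once if the vial rack is disturbed (shifted more than 20 mm or tipped over) (distance of vial_rack from where it was at the start of the episode above 0.02 m or angle between vial_rack's own z axis and vertical above 0.5 rad).
It fails at once if the beaker is disturbed (shifted more than 20 mm or tipped over) (distance of beaker from where it was at the start of the episode above 0.02 m or angle between beaker's own z axis and vertical above 0.5 rad).
It also fails if it takes over 128 s, if anything falls off the work surface, if the arm or the gripper's body presses on something with over 40 N, if the wrist force passes 120 N, or if a joint passes its speed limit or range.

ROBOT

A 6-joint arm with a two-finger parallel gripper is mounted at the origin on the work surface. World frame = base frame: x ahead of the robot, y to its left, z up, the work surface at z = 0. Lengths are in m, angles in rad, forces in N, time in s.
With the tool pointing down it reaches from about 0.4 to 0.925 m from the base axis. Payload 3.4 kg.
Tool frame: the origin (TCP) lies midway between the tips of the shut fingers; the grasp point (between the pads) lies 19 mm behind it; z points along the fingers, y is the direction in which the jaws open and shut (so a half turn about z gives the same grasp; the last joint's range is limited). The gripper opens to 85 mm and grips with 20 to 120 N. Pads are 22 mm wide; open, the fingers measure 114 mm over their backs; the gripper's body (76 mm by 85 mm) begins 54 mm behind the grasp point. The pads swing forward as they close: fully open they stand 13 mm farther back than shut.
Start: joints at [-0.073, 0.307, 1.506, -0, 1.328, -0.073], TCP at [0.575, -0, 0.198] pointing down, gripper open.
Joint ranges: [-3.12, 3.12], [-1.05, 2.28], [0.14, 2.33], [-1.42, 4.57], [0.1, 2.73], [-2.68, 2.68]. Speed limits (rad/s): [2.57, 2.57, 3.14, 3.14, 3.14, 3.14].

INTERFACE

Orientations are given as a rotation vector (axis times angle).
In Python, from bench import robot gives the robot as it stands.
- The arm moves only by the tool send_rows, never from a script. Its argument "rows" is text: rows parted by semicolons, each of 7 numbers parted by spaces: the opening, from -1 (shut) to 1 (fully open), so that 0 is half open, then the shift along the world's x, y, z in mm, then the turn, a rotation vector about the world's x, y, z in rad. In form: jaw dx dy dz rx ry rz; .... A call has 1 to 20 rows; each row shifts and turns the commanded pose from where the row before left it; what a row does not reach is not made up. A row lasts 1/12 s, in which the tool goes at most 41.7 mm and 7.16 degrees, less where a joint would pass 70% of its speed; a pose out of reach is approached as far as the arm can. A call is refused whole if a number of a shift passes 41.7 or a number of a turn 0.125, either way. A call with a gripper value outside its range is refused whole. The fingers move at their own pace and stop on an object; "newtons" is the grip in N (left out, the last holds). Time passes only in rows, so rows that do not move let the fingers close. It gives the time, the measured TCP pose, the force and the opening at its end, in the units of the state.
- robot.state(): the state, without advancing time (a new reading comes with each control period).
- robot.get_image(name): name is "scene" or "side" or "wrist"; returns a dict with "image" (400x640x3 uint8, red, green, blue), "fx", "fy", "cx", "cy" (pixels), "R" (3x3) and "t" (3): a world point X has camera coordinates R X + t. Camera axes: x right, y down, z forward; pixel columns grow to the right and rows downward; lengths in m; the calibration is good to about 2 mm. A picture is of the moment at which its call begins. There is no depth.
- robot.close_job(): hands the job in, once; it reports no verdict.
Trained networks look in the newest picture that a camera, given by its name, has taken for a name from the list of things; names that differ only in an ending like _2 or _b are one class to them, and where a whole thing is asked for, a point or a joint stands for the part that bears it (a point fixed in the world has none). Each returns a list of dicts, best first, with "conf" (0 to 1); they miss things now and then, are a little off and sometimes report something else, mostly with a low value. They report only what shows in the picture. A call takes as long as a camera call.
- robot.cut_out(query, camera): "mask" (400x640 bool, what is visible of it) and "box" ([centre column, centre row, width, height] in pixels, round what is visible of it).
- robot.tip_of(query, camera): "at" ([column, row] in pixels: a listed point, or the origin of a listed thing).
The state is a dict: "clock": time; "joint_pos": joint angles; "joint_velocities": joint speeds; "tau": joint torques, N m; "tool_pos": TCP position; "orientation": TCP orientation; "contact_force": force on the tool from outside, world axes, zero at the start; "moment": the same for the moment, N m; "grip_width": finger opening in m.
Only numpy, scipy, OpenCV 4.12 (cv2) and the standard library are available. Lean on these libraries where they do the work, as an engineer would, in place of code of your own. Each camera call takes 0.05 s, during which the arm holds its last target.

## Working session

There is one attempt and no reset: what is moved stays moved. The work goes in short steps, Python scripts to look and compute and a tool call to move; the robot and the scene stay as the last step left them, time stands still between calls to the robot, and variables do not carry over. Pictures are saved under pics/ and viewed, and the job is handed in when it is done.

Besides the shell and the picture viewer there is one more tool, called after "Emit:" as name(argument=value, ...) on one line, values as JSON. send_rows: Moves the arm, as the interface text tells. Its arguments: {"type":"object","properties":{"rows":{"type":"string"},"newtons":{"type":"number"}},"required":["rows"]}

```bash
ls; mkdir -p pics
python3 - <<'E'
from bench import robot
import cv2,numpy as np
print(robot.state())
for n in ("scene","side","wrist"):
    d=robot.get_image(n); cv2.imwrite(f"pics/{n}0.png",d["image"][:,:,::-1]); print(n,d["fx"],d["fy"],d["cx"],d["cy"],np.round(d["R"],3).tolist(),np.round(d["t"],3).tolist())
E
```

```text
pics
{'clock': 0.0, 'joint_pos': array([-7.35082897e-02,  3.07514136e-01,  1.50766247e+00,  1.74800661e-05,
        1.32839660e+00, -7.35163808e-02]), 'joint_velocities': array([-0.00054682, -0.0003064 , -0.00021757,  0.00036886, -0.00069408,
       -0.0008601 ]), 'tau': array([-2.40806599e-03, -4.57556927e+01, -2.51919490e+01, -3.95127336e-04,
        1.32516641e-02, -2.41733758e-06]), 'tool_pos': array([5.74242219e-01, 3.33901746e-05, 1.97418935e-01]), 'orientation': array([-2.22036854e+00, -2.22037715e+00,  2.01118830e-03]), 'contact_force': array([-0.76657371,  0.53603219,  0.84097781]), 'moment': array([0.04607028, 0.01765934, 0.01681719]), 'grip_width': 0.08550031138848412}
scene 365.84443219113376 365.84443219113376 320.3288510052149 196.93774148091933 [[0.327, 0.945, -0.005], [0.747, -0.262, -0.612], [-0.579, 0.196, -0.791]] [-0.216, -0.421, 1.188]
side 440.7553452955675 440.7553452955675 317.8274420367844 193.85728707054707 [[0.792, -0.61, 0.003], [-0.391, -0.512, -0.765], [0.468, 0.605, -0.645]] [-0.49, 0.301, 0.746]
wrist 300.57028168672554 300.57028168672554 322.2219997191594 197.10274266525516 [[1.0, 0.0, -0.001], [0.001, -0.96, 0.278], [-0.001, -0.278, -0.96]] [-0.574, -0.037, 0.38]
```

View pics/scene0.png

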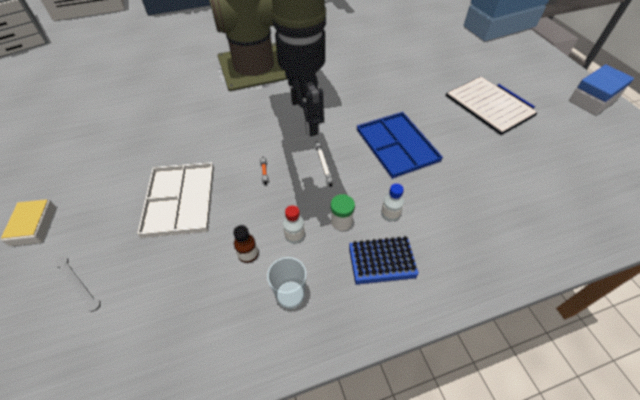

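View pics/side0.png

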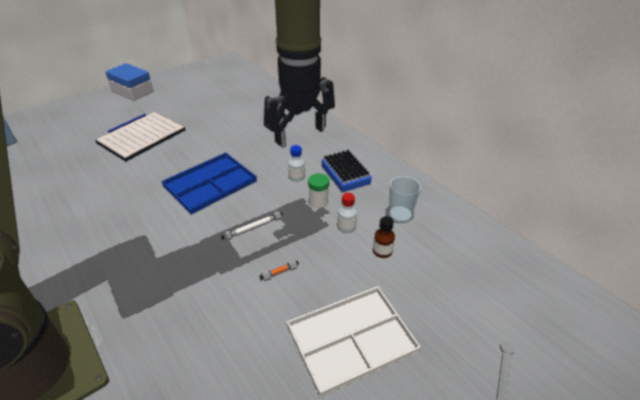

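View pics/wrist0.png

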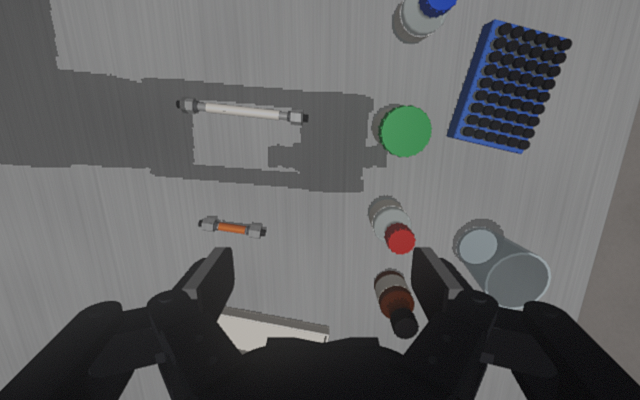

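```bash
cat > h.py <<'E'
import numpy as np, cv2
from bench import robot
def cam(n):
    d=robot.get_image(n); return d
def K(d): return np.array([[d["fx"],0,d["cx"]],[0,d["fy"],d["cy"]],[0,0,1.]])
def onz(d,uv,z):
    R=np.array(d["R"]);t=np.array(d["t"]).ravel()
    c=-R.T@t; uv=np.atleast_2d(np.asarray(uv,float))
    r=(np.linalg.inv(K(d))@np.c_[uv,np.ones(len(uv))].T).T@R
    return c+r*((z-c[2])/r[:,2])[:,None]
def proj(d,X):
    X=np.atleast_2d(X); p=X@np.array(d["R"]).T+np.array(d["t"]).ravel(); p=p@K(d).T; return p[:,:2]/p[:,2:]
E
python3 - <<'E'
from h import *
zs=dict(tray_blue=0,tray_white=0,column_long=.008,column_short=.008,bottle_amber=0,bottle_bluecap=0,jar=0,bottle_redcap=0,vial_rack=0,beaker=0)
for n in ("scene","side","wrist"):
    d=cam(n)
    for q,z in zs.items():
        r=robot.tip_of(q,n)
        for k in r[:2]: print(n,q,round(k["conf"],2),np.round(k["at"],1),np.round(onz(d,k["at"],z)[0],4))
print(robot.state()["clock"])
E
```

```text
scene tray_blue 0.97 [397.6 145.4] [0.4797 0.2783 0.    ]
scene tray_blue 0.27 [296.4 231.9] [ 0.6489 -0.0514  0.    ]
scene tray_white 0.94 [175.1 202.3] [ 0.4774 -0.2952  0.    ]
scene column_long 0.8 [322.6 165.5] [0.4888 0.0656 0.008 ]
scene column_short 0.59 [261.9 172.6] [ 0.4616 -0.0828  0.008 ]
scene bottle_amber 0.92 [245.9 254.8] [ 0.6681 -0.1679  0.    ]
scene bottle_bluecap 0.74 [391.6 213.6] [0.6734 0.167  0.    ]
scene jar 0.63 [340.3 220. ] [0.6513 0.0508 0.    ]
scene bottle_redcap 0.88 [295.  233.5] [ 0.6518 -0.0554  0.    ]
scene bottle_redcap 0.62 [340.9 221.5] [0.6555 0.0506 0.    ]
scene vial_rack 0.86 [379.4 260.7] [0.773  0.0908 0.    ]
scene beaker 0.9 [294.1 294.6] [ 0.7854 -0.0973  0.    ]
side tray_blue 0.95 [211.1 183.6] [0.4815 0.2723 0.    ]
side tray_white 0.59 [349.8 339.9] [ 0.4717 -0.2855  0.    ]
side column_long 0.84 [251.  223.8] [0.4823 0.074  0.008 ]
side column_short 0.59 [279.4 269.7] [ 0.4584 -0.0786  0.008 ]
side bottle_amber 0.79 [380.  251.7] [ 0.6633 -0.1636  0.    ]
side bottle_amber 0.39 [211.2 182.9] [0.483  0.2748 0.    ]
side jar 0.5
[... 242 characters left out ...]
2.7 352.1] [ 0.4692 -0.2845  0.    ]
wrist tray_white 0.32 [241.5 110.6] [0.4784 0.07   0.    ]
wrist column_long 0.75 [242.2 111.9] [0.4812 0.0685 0.008 ]
wrist column_short 0.6 [229.9 226.2] [ 0.4545 -0.0753  0.008 ]
wrist bottle_amber 0.8 [389.2 283.1] [ 0.6702 -0.1649  0.    ]
wrist bottle_amber 0.17 [390.6 123.4] [0.6582 0.0551 0.    ]
wrist bottle_bluecap 0.79 [410.1  22.1] [0.6729 0.1646 0.    ]
wrist jar 0.81 [390.9 126.7] [0.6588 0.0512 0.    ]
wrist bottle_redcap 0.61 [382.4 211.1] [ 0.6545 -0.0572  0.    ]
wrist vial_rack 0.67 [492.9  95.3] [0.7772 0.0875 0.    ]
wrist vial_rack 0.56 [392.7 126.8] [0.661  0.0511 0.    ]
wrist beaker 0.97 [473.1 245.6] [ 0.781  -0.1068  0.    ]
1.8
```

```bash
cat >> h.py <<'E'
from scipy.optimize import minimize
def ring(r,z,n=24):
    a=np.arange(n)*2*np.pi/n; return np.c_[r*np.cos(a),r*np.sin(a),np.full(n,z)]
def prof(p): return [np.r_[ring(*p[i]),ring(*p[i+1])] for i in range(len(p)-1)]
def box(lx,ly,z0,z1): return np.array([[sx*lx/2,sy*ly/2,z] for sx in(-1,1) for sy in(-1,1) for z in(z0,z1)])
bot=prof([(.022,0),(.022,.05),(.0115,.062),(.0115,.072),(.014,.0721),(.014,.092)])
def col(L,S):
    h=[]
    for a,b,r in((-L/2,L/2,.004),(-L/2+.006,-S/2,.0087),(-S/2,S/2,.0055),(S/2,L/2-.006,.0087)):
        q=ring(r,0,16); h.append(np.r_[np.c_[np.full(16,a),q[:,:2]],np.c_[np.full(16,b),q[:,:2]]])
    return h
models=dict(tray_blue=[box(.193,.145,0,.018)],tray_white=[box(.193,.145,0,.018)],column_long=col(.152,.084),column_short=col(.086,.034),
 bottle_amber=bot,bottle_bluecap=bot,bottle_redcap=bot,jar=prof([(.0235,0),(.0235,.052),(.025,.0521),(.025,.07)]),beaker=prof([(.035,0),(.035,.09)]),vial_rack=[box(.085,.125,0,.036)])
S=4
def rend(d,q,p,z0):
    c,s=np.cos(p[2]),np.sin(p[2]); R=np.array([[c,-s,0],[s,c,0],[0,0,1]])
    m=np.zeros((400*S,640*S),np.uint8)
    for h in models[q]:
        uv=proj(d,h@R.T+[p[0],p[1],z0]); uv=(uv+.5)*S-.5
        cv2.fillConvexPoly(m,cv2.convexHull(np.round(uv).astype(np.int32)),1)
    return m
def masks(q,cams):
    out=[]
    for n in cams:
        d=robot.get_image(n); r=robot.cut_out(q,n)
        if r: out.append((n,d,r[0]["mask"],r[0]["conf"]))
    return out
def fit(q,ms,p0,z0=0,yaw=False):
    big=[(d,cv2.resize(m.astype(np.float32),None,fx=S,fy=S,interpolation=cv2.INTER_LINEAR)>.5) for n,d,m,_ in ms]
    def f(v):
        p=[v[0],v[1],v[2] if yaw else 0]; tot=0
        for d,M in big:
            r=rend(d,q,p,z0)>0; tot+=1-(r&M).sum()/max(1,(r|M).sum())
        return tot/len(big)
    v0=np.array(p0[:3] if yaw else p0[:2],float); n=len(v0)
    sim=np.vstack([v0]+[v0+np.eye(n)[i]*([.008,.008,.1][i]) for i in range(n)])
    r=minimize(f,v0,method="Nelder-Mead",options=dict(initial_simplex=sim,maxiter=90,xatol=2e-4,fatol=1e-4))
    return r.x,r.fun
E
cat > m1.py <<'E'
from h import *
import pickle
g=dict(tray_blue=(.48,.275,0),tray_white=(.475,-.29,0),column_long=(.484,.069,0),column_short=(.458,-.079,0),bottle_amber=(.667,-.165,0),bottle_bluecap=(.673,.166,0),jar=(.656,.052,0),bottle_redcap=(.654,-.056,0),vial_rack=(.775,.092,-.1),beaker=(.782,-.106,0))
for q,p0 in g.items():
    z0=.008 if 'col' in q else 0; yw=q[:3] in('tra','col','via')
    cams=("scene","side") if 'tray' in q else ("scene","side","wrist")
    ms=masks(q,cams)
    for sub in [ms]+[[m] for m in ms]:
        x,f=fit(q,sub,p0,z0,yw); print(q,[m[0] for m in sub],[round(m[3],2) for m in sub],np.round(x,4),"1-iou",round(f,3),flush=True)
print(robot.state()["clock"])
E
time python3 m1.py
```

```text
tray_blue ['scene', 'side'] [0.88, 0.93] [0.4782 0.2772 0.0705] 1-iou 0.037
tray_blue ['scene'] [0.88] [0.4757 0.2785 0.0663] 1-iou 0.026
tray_blue ['side'] [0.93] [0.4793 0.2762 0.0831] 1-iou 0.024
tray_white ['scene', 'side'] [0.69, 0.96] [ 0.4738 -0.2842 -0.2266] 1-iou 0.026
tray_white ['scene'] [0.69] [ 0.4722 -0.284  -0.2209] 1-iou 0.02
tray_white ['side'] [0.96] [ 0.475  -0.2845 -0.2271] 1-iou 0.015
column_long ['scene', 'side', 'wrist'] [0.52, 0.59, 0.55] [ 0.4814  0.0698 -0.1129] 1-iou 0.446
column_long ['scene'] [0.52] [0.484 0.069 0.   ] 1-iou 1.0
column_long ['side'] [0.59] [ 0.4815  0.0704 -0.1064] 1-iou 0.164
column_long ['wrist'] [0.55] [ 0.4814  0.0694 -0.1119] 1-iou 0.152
column_short ['scene', 'side', 'wrist'] [0.73, 0.84, 0.74] [ 0.4571 -0.0773 -0.1511] 1-iou 0.465
column_short ['scene'] [0.73] [ 0.458 -0.079  0.   ] 1-iou 1.0
column_short ['side'] [0.84] [ 0.457  -0.0769 -0.1637] 1-iou 0.219
column_short ['wrist'] [0.74] [ 0.4568 -0.0775 -0.1669] 1-iou 0.158
bottle_amber ['scene', 'side', 'wrist'] [0.85, 0.76, 0.96] [ 0.6679 -0.1634] 1-iou 0.07
bottle_amber ['scene
[... 788 characters left out ...]
u 0.106
bottle_redcap ['side'] [0.66] [ 0.6582 -0.0559] 1-iou 0.07
bottle_redcap ['wrist'] [0.66] [ 0.6558 -0.0586] 1-iou 0.05
vial_rack ['scene', 'side', 'wrist'] [0.97, 0.73, 0.61] [ 0.7776  0.09   -0.2207] 1-iou 0.102
vial_rack ['scene'] [0.97] [ 0.7766  0.0927 -0.23  ] 1-iou 0.12
vial_rack ['side'] [0.73] [ 0.7771  0.0898 -0.1929] 1-iou 0.072
vial_rack ['wrist'] [0.61] [ 0.7751  0.088  -0.2277] 1-iou 0.108
beaker ['scene', 'side', 'wrist'] [0.77, 0.71, 0.74] [ 0.7807 -0.1038] 1-iou 0.448
beaker ['scene'] [0.77] [ 0.7754 -0.104 ] 1-iou 0.117
beaker ['side'] [0.71] [ 0.7944 -0.0973] 1-iou 0.208
beaker ['wrist'] [0.74] [ 0.782 -0.106] 1-iou 1.0
4.6
real	0m42.452s
user	0m11.558s
sys	0m0.346s
```

Emit:
send_rows(rows="0 -7.7 5.8 -6 0 0 0.1215; 0 -7.7 5.8 -6 0 0 0.1215; 0 -7.7 5.8 -6 0 0 0.1215; 0 -7.7 5.8 -6 0 0 0.1215; 0 -7.7 5.8 -6 0 0 0.1215; 0 -7.7 5.8 -6 0 0 0.1215; 0 -7.7 5.8 -6 0 0 0.1215; 0 -7.7 5.8 -6 0 0 0.1215; 0 -7.7 5.8 -6 0 0 0.1215; 0 -7.7 5.8 -6 0 0 0.1215; 0 -7.7 5.8 -6 0 0 0.1215; 0 -7.7 5.8 -6 0 0 0.1215; 0 0 0 0 0 0 0; 0 0 0 0 0 0 0", newtons=40)

```text
clock: 5.77
tool_pos: [0.4823, 0.0697, 0.1263]
orientation: [-0.181, -3.136, 0.0]
contact_force: [0.5, 0.3, 0.9]
grip_width: 0.0425
```

```bash
cat >> h.py <<'E'
from scipy.spatial.transform import Rotation as Ro
def where():
    s=robot.state(); R=Ro.from_rotvec(s["orientation"]).as_matrix(); y=R[:,1]
    print("t",round(s["clock"],2),"tcp mm",np.round(s["tool_pos"]*1e3,1),"jaw yaw-90deg (mod pi)",round((np.arctan2(y[1],y[0])-np.pi/2+np.pi/2)%np.pi-np.pi/2,4),"tilt",np.round(R[:2,2],4),"grip",round(s["grip_width"]*1e3,1),"F",np.round(s["contact_force"],1),"j",np.round(s["joint_pos"],2))
E
python3 - <<'E'
from h import *
where()
d=cam("wrist"); cv2.imwrite("pics/w1.png",d["image"][:,:,::-1])
for q in("column_long","column_short"):
    ms=masks(q,("wrist","side"))
    for m in ms: print(q,m[0],m[3],fit(q,[m],(.4814,.07,-.112) if q[7]=='l' else (.457,-.0773,-.16),.008,True))
where()
E
```

```text
t 5.77 tcp mm [482.3  69.7 126.3] jaw yaw-90deg (mod pi) -0.1153 tilt [-0.0004 -0.0002] grip 42.5 F [0.5 0.3 0.9] j [ 0.06  0.26  1.79 -0.    1.1  -1.4 ]
column_long wrist 0.74 (array([ 0.4817096 ,  0.06982411, -0.10453288]), np.float64(0.15830362855314872))
column_long side 0.61 (array([ 0.48319383,  0.0701432 , -0.10242648]), np.float64(0.19850420691804305))
column_short wrist 0.7 (array([ 0.45750019, -0.0771861 , -0.15831972]), np.float64(0.11454109841503868))
column_short side 0.83 (array([ 0.45804723, -0.07663064, -0.16361468]), np.float64(0.1036721444512071))
t 6.22 tcp mm [482.9  69.4 126.4] jaw yaw-90deg (mod pi) -0.1136 tilt [0.0004 0.    ] grip 42.6 F [0.9 0.2 0.6] j [ 0.06  0.26  1.79 -0.    1.1  -1.4 ]
```

View pics/w1.png

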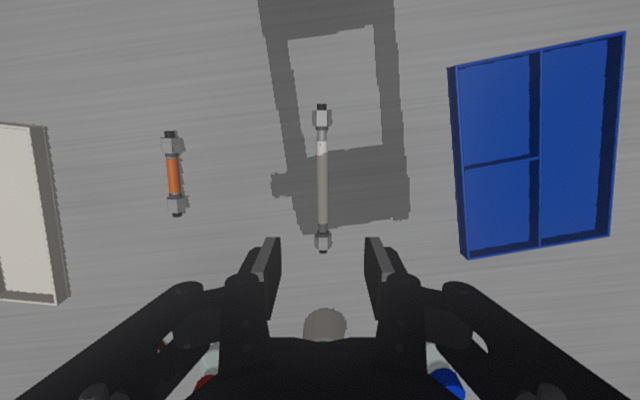

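Emit:
send_rows(rows="0 0 0 -20 0 0 0.009; 0 0 0 -25 0 0 0; 0 0 0 -25 0 0 0; 0 0 0 -25 0 0 0; 0 0 0 -15 0 0 0; 0 0 0 -8 0 0 0; 0 0 0 -4 0 0 0; 0 0 0 0 0 0 0; -1 0 0 0 0 0 0; -1 0 0 0 0 0 0; -1 0 0 0 0 0 0; -1 0 0 0 0 0 0; -1 0 0 0 0 0 0; -1 0 0 0 0 0 0", newtons=50)

```text
clock: 7.38
tool_pos: [0.4829, 0.0696, 0.0047]
orientation: [0.163, 3.137, 0.0]
contact_force: [0.5, 0.1, -0.6]
grip_width: 0.0002
```

```bash
python3 -c "
from h import *
where()"
```

```text
t 7.38 tcp mm [482.9  69.6   4.7] jaw yaw-90deg (mod pi) -0.1038 tilt [0.0009 0.    ] grip 0.2 F [ 0.5  0.1 -0.6] j [ 0.06  0.43  1.93 -0.    0.79 -1.41]
```

Run:
```python
from h import *
a=cam("wrist")["image"]; b=cam("side")["image"]
cv2.imwrite("pics/w2.png",a[:,:,::-1]); cv2.imwrite("pics/s2.png",cv2.resize(b[150:350,130:430],None,fx=2.5,fy=2.5,interpolation=cv2.INTER_CUBIC)[:,:,::-1])
```

```text
(no output)
```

View pics/w2.png

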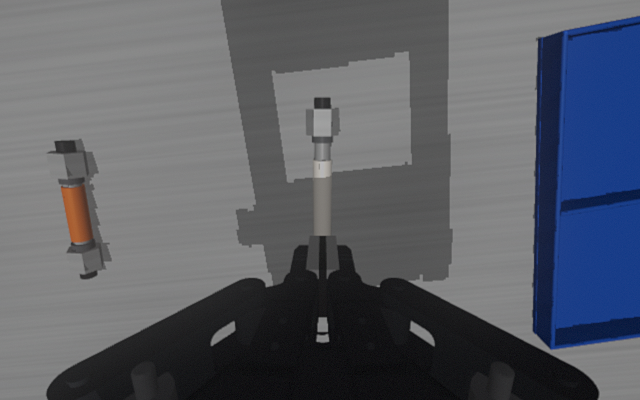

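View pics/s2.png

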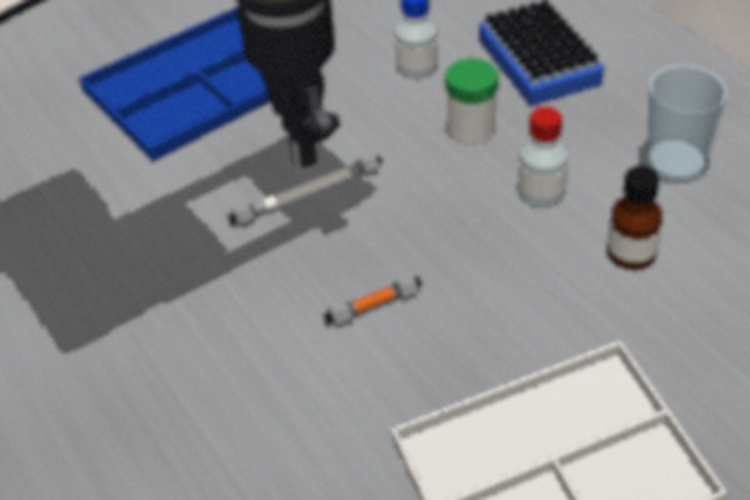

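Run:
```python
from h import *
for n in("side","scene","wrist"):
    d=cam(n)
    for z in (0,.005,.024,.04): print(n,z,proj(d,[.4829,.0696,z])[0], end=' ')
    im=d["image"][:,:,::-1].copy(); p=proj(d,[.4829,.0696,.005])[0].astype(int); u=max(0,min(540,p[0]-50)); v=max(0,min(320,p[1]-50))
    cv2.imwrite(f"pics/z_{n}.png",cv2.resize(im[v:v+100,u:u+120],None,fx=6,fy=6,interpolation=cv2.INTER_CUBIC)); print((u,v))
r=robot.cut_out("column_long","wrist")
print(fit("column_long",masks("column_long",("scene",)),(.482,.07,-.1),.008,True),fit("column_long",masks("column_long",("side",)),(.482,.07,-.1),.008,True))
```

```text
side 0 [252.52929703 227.2523137 ] side 0.005 [252.32764215 225.69144684] side 0.024 [251.54948084 219.66825427] side 0.04 [250.8792261  214.48028959] (np.int64(202), np.int64(175))
scene 0 [323.33789781 165.63835083] scene 0.005 [323.33999591 164.28520335] scene 0.024 [323.34813628 159.03514243] scene 0.04 [323.35520449 154.4765658 ] (np.int64(273), np.int64(114))
wrist 0 [322.36721943 224.6578355 ] wrist 0.005 [322.38618028 227.58880388] wrist 0.024 [322.46794209 240.22755081] wrist 0.04 [322.55166259 253.16907223] (np.int64(272), np.int64(177))
(array([ 0.47905042,  0.07015653, -0.09164065]), np.float64(0.44829916647893675)) (array([ 0.48506802,  0.07028258, -0.08818193]), np.float64(0.20731150038080726))
```

View pics/z_side.png

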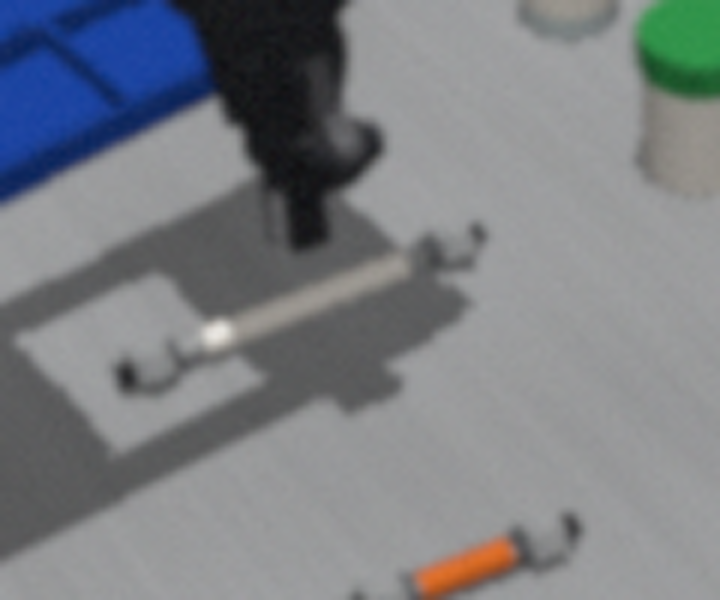

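View pics/z_scene.png

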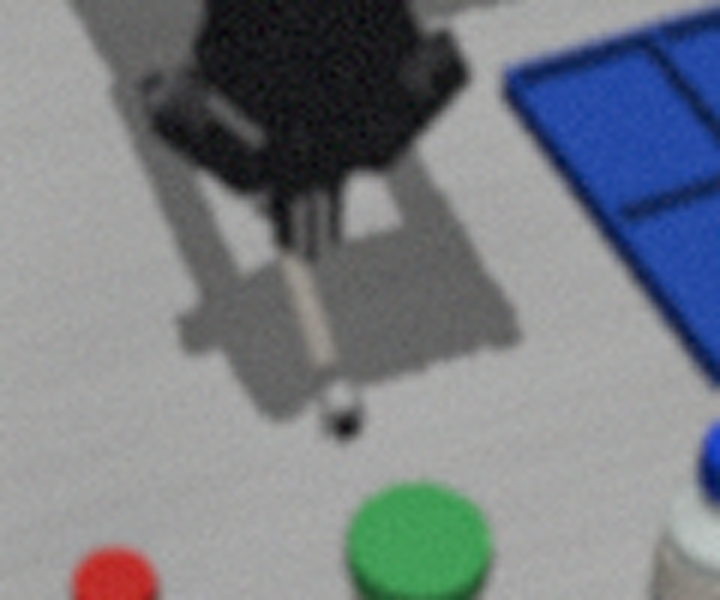

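Run:
```python
from h import *
d=cam("side")
for x in(.574-.0427-.007,.574+.0427+.007):
    for z in(.197,.211,.225,.24): print(x,z,proj(d,[x,0,z])[0].round(1))
im=cv2.imread("pics/side0.png"); cv2.imwrite("pics/side0z.png",cv2.resize(im[90:160,250:350],None,fx=7,fy=7,interpolation=cv2.INTER_CUBIC))
where()
```

```text
0.5243 0.197 [279.9 166.1]
0.5243 0.211 [279.5 160.3]
0.5243 0.225 [279.1 154.4]
0.5243 0.24 [278.7 147.9]
0.6236999999999999 0.197 [320.  148.7]
0.6236999999999999 0.211 [320. 143.]
0.6236999999999999 0.225 [320.1 137.2]
0.6236999999999999 0.24 [320.1 130.9]
t 7.93 tcp mm [482.6  69.6   4.3] jaw yaw-90deg (mod pi) -0.1038 tilt [-0.0001 -0.    ] grip -0.0 F [ 0.4 -0.1  0.1] j [ 0.06  0.43  1.93 -0.    0.79 -1.41]
```

View pics/side0z.png

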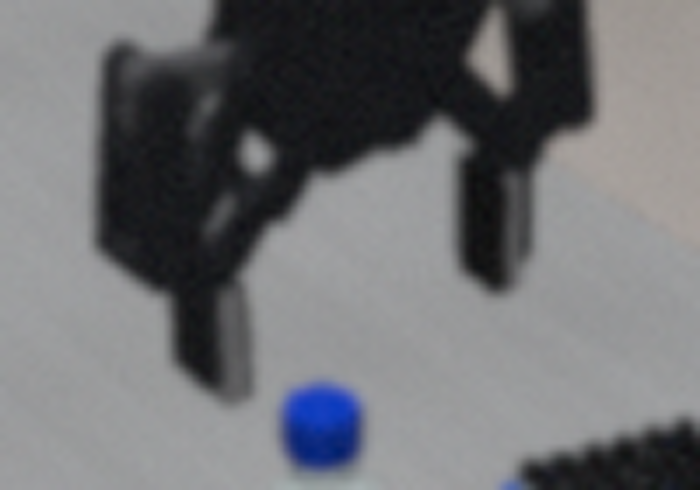

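The tips appear about 29 mm higher than the reported TCP in both fixed cameras, at the start pose as well as now. So the gripper closed above the column. I'll open, then descend further in small steps while watching the force.

Emit:
send_rows(rows="0 0 0 0 0 0 0; 0 0 0 0 0 0 0; 0 0 0 0 0 0 0; 0 0 0 0 0 0 0; 0 0 0 -8 0 0 0; 0 0 0 -8 0 0 0; 0 0 0 -4 0 0 0; 0 0 0 -2 0 0 0; 0 0 0 0 0 0 0; 0 0 0 0 0 0 0")

```text
clock: 8.77
tool_pos: [0.4823, 0.0696, -0.0181]
orientation: [-0.163, -3.136, 0.0]
contact_force: [0.6, -0.2, 0.3]
grip_width: 0.0426
```

Run:
```python
from h import *
where()
for n in("side","scene"):
    d=cam(n)
    im=d["image"][:,:,::-1].copy(); p=proj(d,[.4829,.0696,.005])[0].astype(int); u=max(0,min(540,p[0]-50)); v=max(0,min(320,p[1]-50))
    cv2.imwrite(f"pics/z3_{n}.png",cv2.resize(im[v:v+100,u:u+100],None,fx=6,fy=6,interpolation=cv2.INTER_CUBIC)); print((u,v))
```

```text
t 8.77 tcp mm [482.3  69.6 -18.1] jaw yaw-90deg (mod pi) -0.1038 tilt [-0.0009 -0.    ] grip 42.6 F [ 0.6 -0.2  0.3] j [ 0.06  0.47  1.95  0.    0.73 -1.41]
(np.int64(202), np.int64(175))
(np.int64(273), np.int64(114))
```

View pics/z3_side.png

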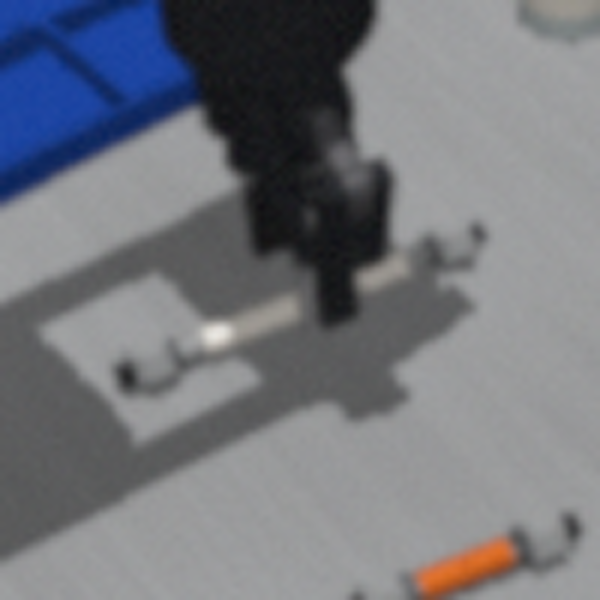

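View pics/z3_scene.png

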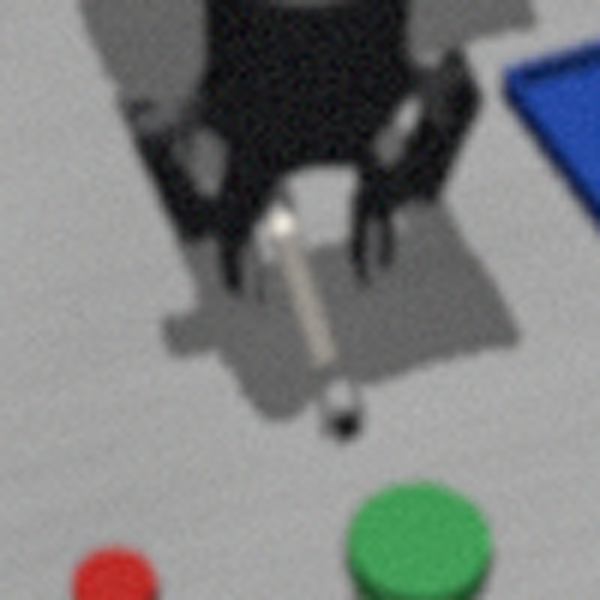

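Emit:
send_rows(rows="0 0 0 -3 0 0 0; 0 0 0 -3 0 0 0; 0 0 0 -1 0 0 0; 0 0 0 0 0 0 0; -1 0 0 0 0 0 0; -1 0 0 0 0 0 0; -1 0 0 0 0 0 0; -1 0 0 0 0 0 0; -1 0 0 0 0 0 0", newtons=50)

```text
clock: 9.62
tool_pos: [0.4827, 0.0695, -0.0243]
orientation: [0.163, 3.137, -0.0]
contact_force: [-1.2, -0.4, 4.8]
grip_width: 0.007
```

Emit:
send_rows(rows="-1 0 0 0 0 0 0; -1 0 0 0 0 0 0")

```text
clock: 9.78
tool_pos: [0.4827, 0.0696, -0.0243]
orientation: [0.163, 3.137, 0.0]
contact_force: [0.6, 0.2, 4.8]
grip_width: 0.0081
```

Run:
```python
from h import *
where()
for n in("side","scene"):
    d=cam(n)
    im=d["image"][:,:,::-1].copy(); p=proj(d,[.4829,.0696,.005])[0].astype(int); u=max(0,min(540,p[0]-50)); v=max(0,min(320,p[1]-50))
    cv2.imwrite(f"pics/z4_{n}.png",cv2.resize(im[v:v+100,u:u+100],None,fx=6,fy=6,interpolation=cv2.INTER_CUBIC)); print((u,v))
```

```text
t 9.78 tcp mm [482.7  69.6 -24.3] jaw yaw-90deg (mod pi) -0.1038 tilt [ 0.0004 -0.    ] grip 8.1 F [0.6 0.2 4.8] j [ 0.06  0.48  1.95 -0.    0.71 -1.41]
(np.int64(202), np.int64(175))
(np.int64(273), np.int64(114))
```

View pics/z4_side.png

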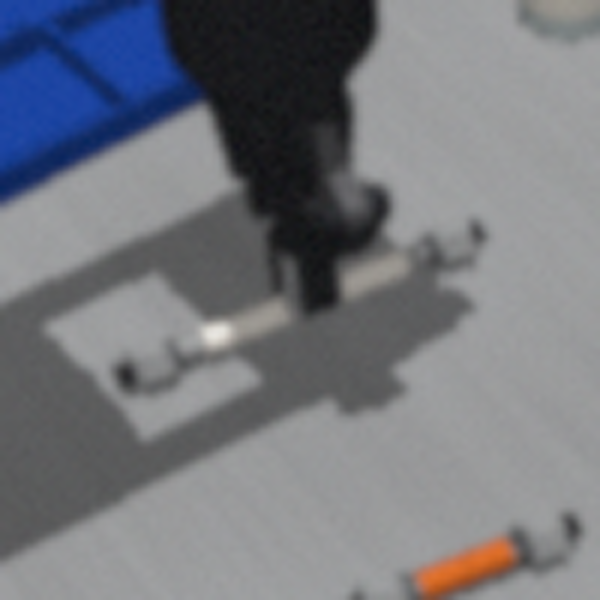

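Emit:
send_rows(rows="-0.5 0 0 0 0 0 0; -0.5 0 0 0 0 0 0; -0.5 0 0 0 0 0 0; -0.5 0 0 -2 0 0 0; -0.5 0 0 -2 0 0 0; -0.5 0 0 -1 0 0 0; -0.5 0 0 0 0 0 0; -0.5 0 0 0 0 0 0")

```text
clock: 10.55
tool_pos: [0.4824, 0.0696, -0.0299]
orientation: [-0.163, -3.137, 0.0]
contact_force: [0.4, 0.7, 0.3]
grip_width: 0.0215
```

Emit:
send_rows(rows="-0.5 0 0 -1 0 0 0; -0.5 0 0 -1 0 0 0; -0.5 0 0 0 0 0 0; -1 0 0 0 0 0 0; -1 0 0 0 0 0 0; -1 0 0 0 0 0 0; -1 0 0 0 0 0 0; -1 0 0 0 0 0 0")

```text
clock: 11.22
tool_pos: [0.4826, 0.0696, -0.0316]
orientation: [0.163, 3.137, -0.0]
contact_force: [-0.8, 0.4, 2.0]
grip_width: 0.0086
```

Emit:
send_rows(rows="-1 0 0 0 0 0 0; -1 0 0 0 0 0 0; -1 0 0 4 0 0 0; -1 0 0 8 0 0 0; -1 0 0 12 0 0 0; -1 0 0 16 0 0 0; -1 0 0 0 0 0 0")

```text
clock: 11.8
tool_pos: [0.4848, 0.0697, 0.0108]
orientation: [0.163, 3.133, 0.001]
contact_force: [0.5, 0.3, -0.8]
grip_width: 0.0085
```

Run:
```python
from h import *
where()
for n in("side","wrist"):
    d=cam(n)
    im=d["image"][:,:,::-1].copy(); p=proj(d,[.4829,.0696,.04])[0].astype(int); u=max(0,min(520,p[0]-60)); v=max(0,min(300,p[1]-60))
    cv2.imwrite(f"pics/z5_{n}.png",cv2.resize(im[v:v+100,u:u+120],None,fx=6,fy=6,interpolation=cv2.INTER_CUBIC)); print((u,v))
```

```text
t 11.8 tcp mm [484.8  69.7  10.8] jaw yaw-90deg (mod pi) -0.1037 tilt [0.0049 0.0003] grip 8.5 F [ 0.5  0.3 -0.8] j [ 0.06  0.42  1.92 -0.    0.8  -1.41]
(np.int64(190), np.int64(154))
(np.int64(262), np.int64(185))
```

View pics/z5_side.png

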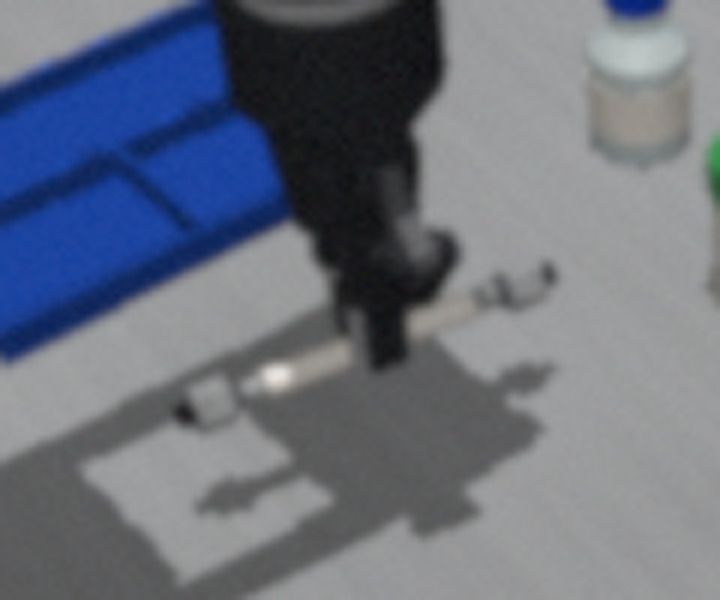

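View pics/z5_wrist.png

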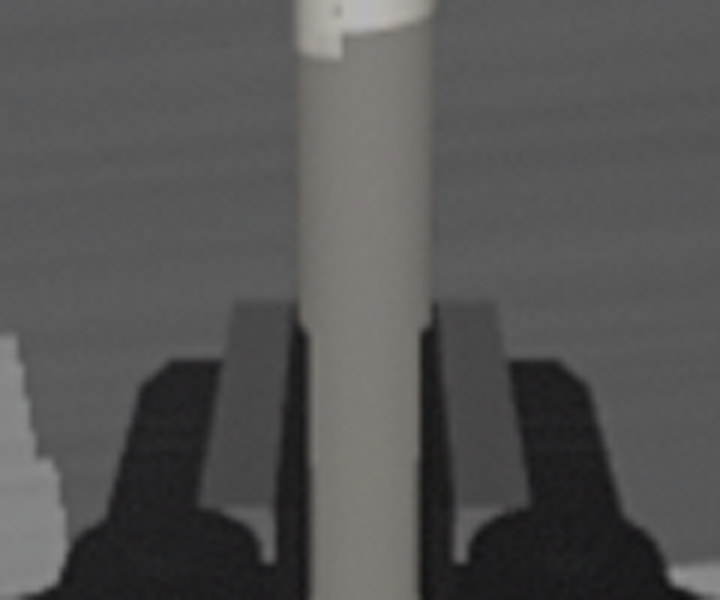

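Emit:
send_rows(rows="-1 0 0 15 0 0 0; -1 0 0 15 0 0 0; -1 -0.6 15 0 0 0 0.0176; -1 -0.6 24 0 0 0 0.0176; -1 -0.6 28 0 0 0 0.0176; -1 -0.6 30 0 0 0 0.0176; -1 -0.6 30 0 0 0 0.0176; -1 -0.6 30 0 0 0 0.0176; -1 -0.6 28 0 0 0 0.0176; -1 -0.6 28 0 0 0 0.0176; -1 -0.6 20 0 0 0 0.0176; -1 -0.7 10.4 0 0 0 0.0176; -1 0 0 0 0 0 0; -1 0 0 0 0 0 0; -1 0 0 0 0 0 0")

```text
clock: 13.15
tool_pos: [0.4758, 0.3114, 0.0377]
orientation: [0.112, -3.138, 0.002]
contact_force: [0.0, -0.7, -1.0]
grip_width: 0.009
```

Run:
```python
from h import *
where()
for n in("wrist","side","scene"):
    d=cam(n)
    im=d["image"][:,:,::-1].copy(); cv2.imwrite(f"pics/z6_{n}.png",im)
```

```text
t 13.15 tcp mm [475.8 311.4  37.7] jaw yaw-90deg (mod pi) 0.0715 tilt [-0.0015 -0.0016] grip 9.0 F [ 0.  -0.7 -1. ] j [ 0.51  0.46  1.72 -0.    0.96 -1.14]
```

View pics/z6_wrist.png

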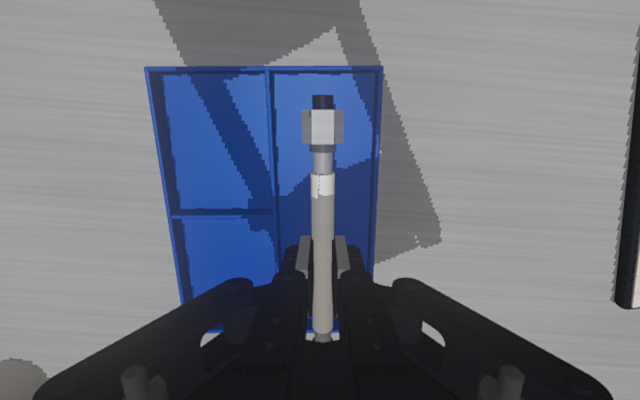

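View pics/z6_side.png

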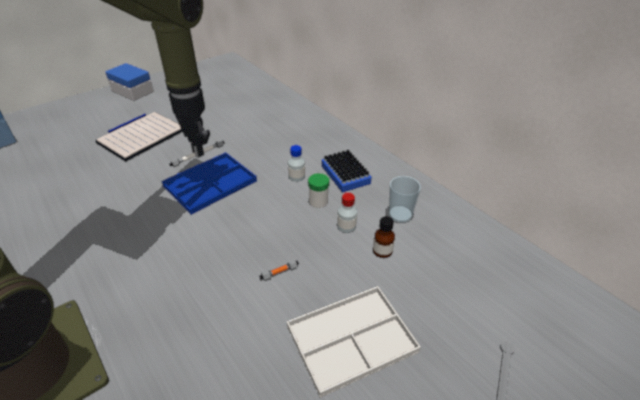

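Emit:
send_rows(rows="-1 0 0 -15 0 0 0; -1 0 0 -20 0 0 0; -1 0 0 -15 0 0 0; -1 0 0 -8 0 0 0; -1 0 0 -4 0 0 0; -1 0 0 -2 0 0 0; -1 0 0 0 0 0 0; -1 0 0 0 0 0 0")

```text
clock: 13.97
tool_pos: [0.4771, 0.3132, -0.0251]
orientation: [-0.113, 3.138, 0.001]
contact_force: [0.4, -0.2, -0.5]
grip_width: 0.0087
```

Emit:
send_rows(rows="-1 0 0 -1.5 0 0 0; -1 0 0 -1 0 0 0; -1 0 0 0 0 0 0; -0.5 0 0 0 0 0 0; -0.5 0 0 0 0 0 0; -0.5 0 0 0 0 0 0; -0.5 0 0 8 0 0 0; -0.5 0 0 15 0 0 0; -0.5 0 0 30 0 0 0; -0.5 0 0 40 0 0 0; -0.5 0 0 40 0 0 0; -0.5 0 0 20 0 0 0; -0.5 0 0 0 0 0 0")

```text
clock: 15.05
tool_pos: [0.4804, 0.3152, 0.1315]
orientation: [-0.113, 3.129, 0.009]
contact_force: [1.3, 0.6, -0.1]
grip_width: 0.0211
```

Run:
```python
from h import *
where()
d=cam("wrist"); cv2.imwrite(f"pics/z7.png",d["image"][:,:,::-1])
ms=masks("column_long",("wrist","side"))
for m in ms: print(m[0],m[3],fit("column_long",[m],(.476,.3134,.07),.011,True))
ms=masks("tray_blue",("scene","side"))
for m in ms: print(m[0],m[3],fit("tray_blue",[m],(.478,.277,.07),0,True))
```

```text
t 15.05 tcp mm [480.4 315.2 131.5] jaw yaw-90deg (mod pi) 0.0723 tilt [0.0106 0.0059] grip 21.1 F [ 1.3  0.6 -0.1] j [ 0.51  0.36  1.61 -0.    1.16 -1.14]
wrist 0.89 (array([0.47576384, 0.31343684, 0.07230075]), np.float64(0.14173938336241998))
scene 0.72 (array([0.47537683, 0.27795277, 0.06187044]), np.float64(0.07616059067835712))
side 0.72 (array([0.478, 0.277, 0.07 ]), np.float64(1.0))
```

View pics/z7.png

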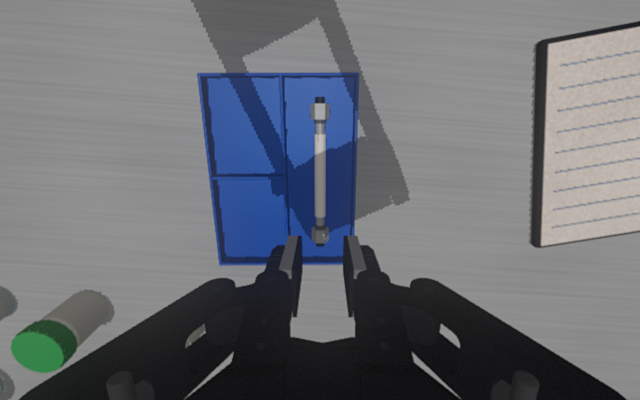

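Emit:
send_rows(rows="-0.2 -1.8 -15 -2 0 0 -0.0193; -0.2 -1.8 -30 -4 0 0 -0.0193; -0.2 -1.8 -35 -6 0 0 -0.0193; -0.2 -1.8 -38 -6 0 0 -0.0193; -0.2 -1.8 -38 -6 0 0 -0.0193; -0.2 -1.8 -38 -6 0 0 -0.0193; -0.2 -1.8 -38 -6 0 0 -0.0193; -0.2 -1.8 -38 -6 0 0 -0.0193; -0.2 -1.8 -38 -6 0 0 -0.0193; -0.2 -1.8 -38 -6 0 0 -0.0193; -0.2 -1.8 -28 -6 0 0 -0.0193; -0.2 -1.8 -16 -6 0 0 -0.0193; -0.2 0 0 0 0 0 0; -0.2 0 0 0 0 0 0; -0.2 0 0 0 0 0 0")

```text
clock: 16.75
tool_pos: [0.4544, -0.0767, 0.0587]
orientation: [-0.251, -3.131, -0.001]
contact_force: [-0.1, 0.7, 0.5]
grip_width: 0.0339
```

Run:
```python
from h import *
where()
d=cam("wrist"); cv2.imwrite(f"pics/z8.png",d["image"][:,:,::-1])
for m in masks("column_short",("wrist","side")): print(m[0],m[3],fit("column_short",[m],(.4575,-.077,-.16),.008,True))
```

```text
t 16.75 tcp mm [454.4 -76.7  58.7] jaw yaw-90deg (mod pi) -0.16 tilt [-0.0008  0.0005] grip 33.9 F [-0.1  0.7  0.5] j [-0.26  0.31  1.93  0.    0.9  -1.67]
wrist 0.68 (array([ 0.45719815, -0.07665472, -0.17165398]), np.float64(0.1167592060756909))
side 0.77 (array([ 0.45773541, -0.07664713, -0.1628651 ]), np.float64(0.23195215719777873))
```

View pics/z8.png

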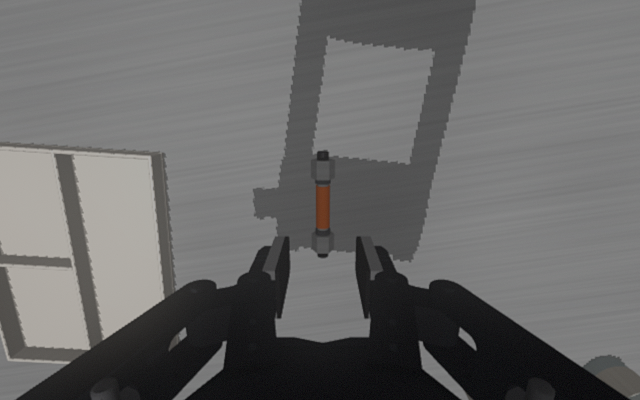

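Emit:
send_rows(rows="-0.2 3.3 0 -15 0 0 -0.006; -0.2 0 0 -20 0 0 0; -0.3 0 0 -20 0 0 0; -0.4 0 0 -18 0 0 0; -0.5 0 0 -10 0 0 0; -0.5 0 0 -4 0 0 0; -0.5 0 0 -2 0 0 0; -0.5 0 0 -1 0 0 0; -0.5 0 0 0 0 0 0; -0.5 0 0 0 0 0 0")

```text
clock: 17.83
tool_pos: [0.4589, -0.0771, -0.0305]
orientation: [0.259, 3.129, -0.0]
contact_force: [0.1, -0.2, 0.5]
grip_width: 0.0213
```

Emit:
send_rows(rows="-1 0 0 0 0 0 0; -1 0 0 0 0 0 0; -1 0 0 0 0 0 0; -1 0 0 0 0 0 0; -1 0 0 0 0 0 0; -1 0 0 0 0 0 0")

```text
clock: 18.33
tool_pos: [0.4589, -0.0771, -0.0304]
orientation: [0.26, 3.129, -0.0]
contact_force: [-1.2, 0.8, 6.6]
grip_width: 0.0087
```

Emit:
send_rows(rows="-1 0 0 6 0 0 0; -1 0 0 14 0 0 0; -1 0 0 25 0 0 0; -1 0 0 25 0 0 0; -1 3 -15 0 0 0 -0.0074; -1 3 -22 0 0 0 -0.0074; -1 3 -26 0 0 0 -0.0074; -1 3 -26 0 0 0 -0.0074; -1 3 -26 0 0 0 -0.0074; -1 3 -24 0 0 0 -0.0074; -1 3 -21 0 0 0 -0.0074; -1 3.6 -12.2 0 0 0 -0.0074; -1 0 0 0 0 0 0; -1 0 0 0 0 0 0; -1 0 0 0 0 0 0")

```text
clock: 19.58
tool_pos: [0.4819, -0.2478, 0.0386]
orientation: [-0.351, -3.12, -0.002]
contact_force: [-0.3, 0.4, -0.8]
grip_width: 0.0086
```

Run:
```python
from h import *
where()
d=cam("wrist"); cv2.imwrite(f"pics/z9.png",d["image"][:,:,::-1])
```

```text
t 19.58 tcp mm [ 481.9 -247.8   38.6] jaw yaw-90deg (mod pi) -0.2243 tilt [-0.0014  0.0014] grip 8.6 F [-0.3  0.4 -0.8] j [-0.55  0.43  1.78  0.    0.93 -1.9 ]
```

View pics/z9.png

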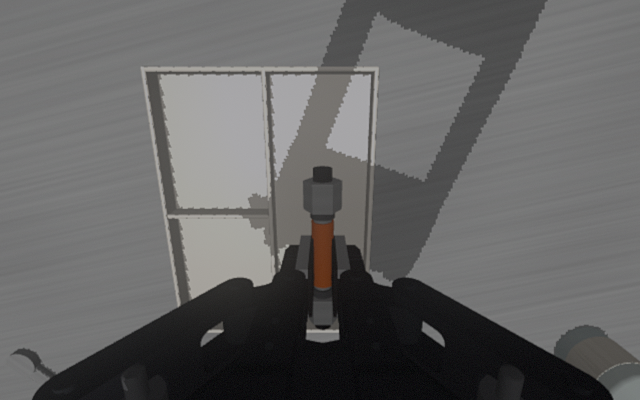

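The short column hangs centred over the long compartment of the white tray (column u≈322, compartment u≈272–375). I'll lower and release it.

Emit:
send_rows(rows="-1 0 0 -15 0 0 0; -1 0 0 -20 0 0 0; -1 0 0 -15 0 0 0; -1 0 0 -8 0 0 0; -1 0 0 -4 0 0 0; -1 0 0 -3 0 0 0; -1 0 0 -1.3 0 0 0; -1 0 0 0 0 0 0; -1 0 0 0 0 0 0; -0.5 0 0 0 0 0 0; -0.5 0 0 0 0 0 0; -0.5 0 0 0 0 0 0; -0.5 0 0 8 0 0 0; -0.5 0 0 15 0 0 0; -0.5 0 0 30 0 0 0; -0.5 0 0 40 0 0 0; -0.5 0 0 40 0 0 0; -0.5 0 0 40 0 0 0; -0.5 0 0 0 0 0 0; -0.5 0 0 0 0 0 0")

```text
clock: 21.3
tool_pos: [0.4849, -0.2506, 0.1493]
orientation: [0.351, 3.115, -0.005]
contact_force: [-0.4, 1.3, -0.4]
grip_width: 0.0215
```

Run:
```python
from h import *
where()
d=cam("wrist"); cv2.imwrite(f"pics/z10.png",d["image"][:,:,::-1])
for m in masks("column_short",("wrist","side","scene")): print(m[0],m[3],fit("column_short",[m],(.482,-.249,-.22),.011,True))
for q,p in (("bottle_amber",(.668,-.164)),("bottle_redcap",(.656,-.058)),("jar",(.658,.051)),("bottle_bluecap",(.673,.1645))):
  for m in masks(q,("side","scene")): print(q,m[0],fit(q,[m],p))
```

```text
t 21.3 tcp mm [ 484.9 -250.6  149.3] jaw yaw-90deg (mod pi) -0.2246 tilt [ 0.0067 -0.0042] grip 21.5 F [-0.4  1.3 -0.4] j [-0.55  0.31  1.64 -0.    1.18 -1.9 ]
wrist 0.86 (array([ 0.48188128, -0.24868151, -0.21585588]), np.float64(0.12629129299579978))
side 0.83 (array([ 0.48236642, -0.2484703 , -0.2313515 ]), np.float64(0.21293800539083563))
scene 0.59 (array([ 0.47900031, -0.24804549, -0.20563441]), np.float64(0.15688553166763508))
bottle_amber side (array([ 0.6714931 , -0.16136708]), np.float64(0.13213188273399223))
bottle_amber scene (array([ 0.6650858 , -0.16381027]), np.float64(0.06394316163410307))
bottle_redcap scene (array([ 0.65214862, -0.05666125]), np.float64(0.08953295181834964))
jar side (array([0.6575144 , 0.05246375]), np.float64(0.2474306022476227))
jar scene (array([0.65592915, 0.0517442 ]), np.float64(0.05546425636811836))
bottle_bluecap side (array([0.67337579, 0.16414078]), np.float64(0.0860189851166061))
bottle_bluecap scene (array([0.66930981, 0.16639282]), np.float64(0.07365571321882003))
```

View pics/z10.png

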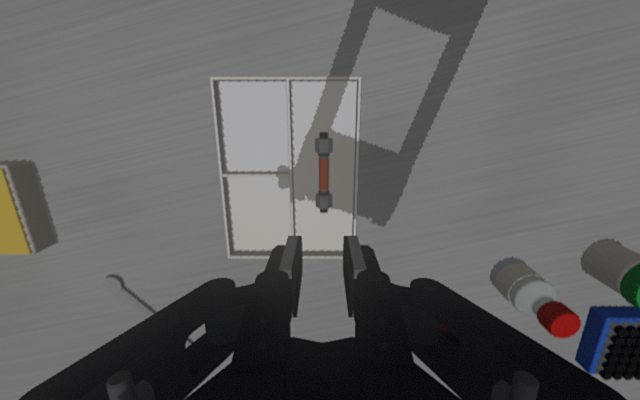

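Emit:
send_rows(rows="0.4 12 5 0 0 0 0.025; 0.4 20 9 0 0 0 0.025; 0.4 25 12 0 0 0 0.025; 0.4 28 13 0 0 0 0.025; 0.4 28 13 0 0 0 0.025; 0.4 28 13 0 0 0 0.025; 0.4 25 12 0 0 0 0.025; 0.4 18.5 8.5 0 0 0 0.025; 0.4 0 0 -15 0 0 0; 0.4 0 0 -15 0 0 0; 0.4 0 0 0 0 0 0; 0.4 0 0 0 0 0 0; 0.4 0 0 0 0 0 0")

```text
clock: 23.53
tool_pos: [0.6679, -0.1635, 0.1159]
orientation: [0.038, 3.141, 0.0]
contact_force: [-0.3, -0.6, 1.4]
grip_width: 0.0594
```

Run:
```python
from h import *
where()
for n in("wrist","scene","side"):
    d=cam(n); im=d["image"][:,:,::-1]
    if n!="wrist":
        p=proj(d,[.668,-.164,.1])[0].astype(int); u=max(0,min(520,p[0]-60)); v=max(0,min(300,p[1]-60)); im=cv2.resize(im[v:v+100,u:u+120],None,fx=5,fy=5,interpolation=cv2.INTER_CUBIC); print(u,v)
    cv2.imwrite(f"pics/z11_{n}.png",im)
```

```text
t 23.53 tcp mm [ 667.9 -163.5  115.9] jaw yaw-90deg (mod pi) -0.0241 tilt [0.0005 0.    ] grip 59.4 F [-0.3 -0.6  1.4] j [-0.3   0.52  1.36  0.    1.26 -1.85]
179 168
326 157
```

View pics/z11_wrist.png

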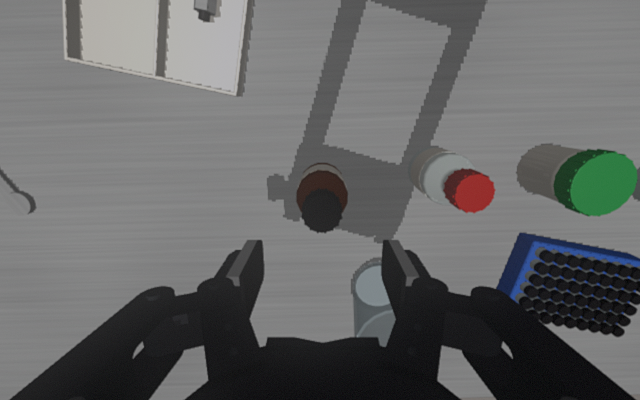

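View pics/z11_scene.png

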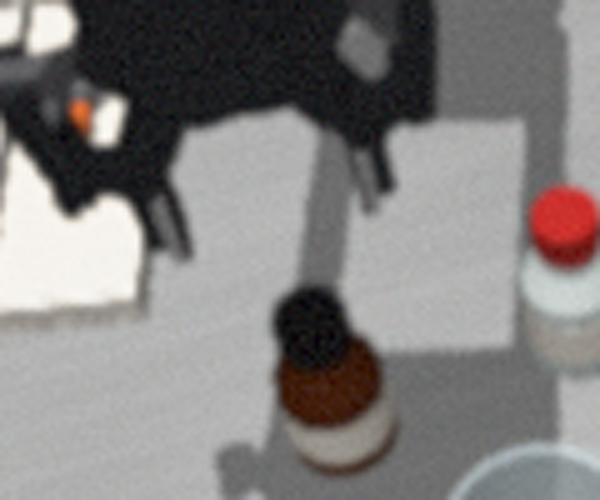

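View pics/z11_side.png

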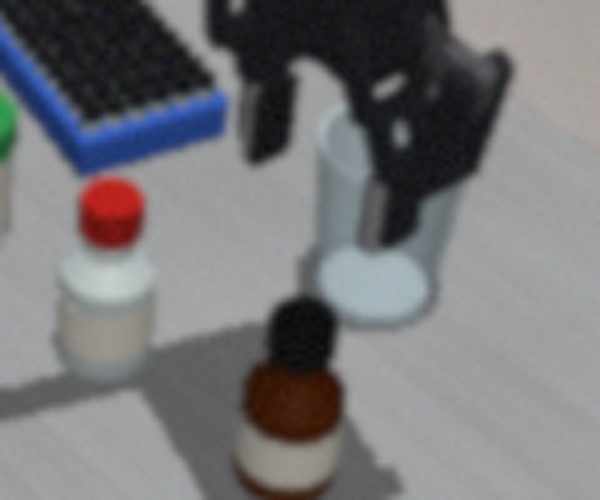

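Emit:
send_rows(rows="0.4 0 0 -15 0 0 0; 0.4 0 0 -20 0 0 0; 0.4 0 0 -20 0 0 0; 0.4 0 0 -14 0 0 0; 0.4 0 0 -7 0 0 0; 0.4 0 0 -3 0 0 0; 0.4 0 0 0 0 0 0; 0.4 0 0 0 0 0 0", newtons=40)

```text
clock: 24.35
tool_pos: [0.6681, -0.1641, 0.0376]
orientation: [0.039, 3.14, -0.001]
contact_force: [0.8, -0.2, 0.2]
grip_width: 0.0597
```

Run:
```python
from h import *
where()
for n in("scene","side"):
    d=cam(n); im=d["image"][:,:,::-1]
    p=proj(d,[.668,-.164,.1])[0].astype(int); u=max(0,min(520,p[0]-60)); v=max(0,min(300,p[1]-60)); im=cv2.resize(im[v:v+100,u:u+120],None,fx=5,fy=5,interpolation=cv2.INTER_CUBIC); print(u,v)
    cv2.imwrite(f"pics/z12_{n}.png",im)
```

```text
t 24.35 tcp mm [ 668.1 -164.1   37.6] jaw yaw-90deg (mod pi) -0.0248 tilt [ 0.0018 -0.0005] grip 59.7 F [ 0.8 -0.2  0.2] j [-0.3   0.6   1.44  0.    1.1  -1.85]
179 168
326 157
```

View pics/z12_scene.png

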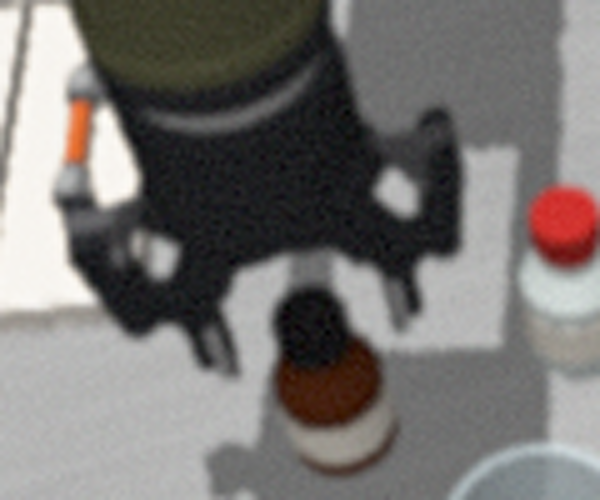

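View pics/z12_side.png

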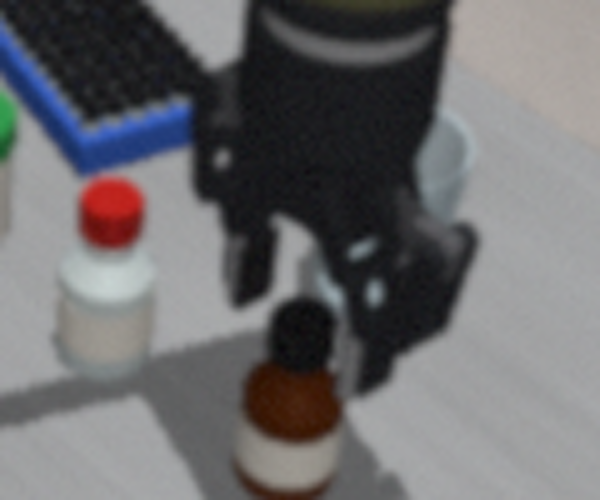

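Emit:
send_rows(rows="-1 0 0 0 0 0 0; -1 0 0 0 0 0 0; -1 0 0 0 0 0 0; -1 0 0 0 0 0 0; -1 0 0 0 0 0 0; -1 0 0 0 0 0 0; -1 0 0 5 0 0 0; -1 0 0 10 0 0 0; -1 0 0 15 0 0 0; -1 0 0 0 0 0 0; -1 0 0 0 0 0 0", newtons=50)

```text
clock: 25.37
tool_pos: [0.6681, -0.1639, 0.0675]
orientation: [0.039, 3.139, -0.001]
contact_force: [-0.1, 0.2, -0.8]
grip_width: 0.026
```

Run:
```python
from h import *
where()
for n in("scene","side"):
    d=cam(n); im=d["image"][:,:,::-1]
    p=proj(d,[.668,-.164,.1])[0].astype(int); u=max(0,min(520,p[0]-60)); v=max(0,min(300,p[1]-60)); im=cv2.resize(im[v:v+100,u:u+120],None,fx=5,fy=5,interpolation=cv2.INTER_CUBIC); print(u,v)
    cv2.imwrite(f"pics/z13_{n}.png",im)
```

```text
t 25.37 tcp mm [ 668.1 -163.9   67.5] jaw yaw-90deg (mod pi) -0.0246 tilt [ 0.002  -0.0006] grip 26.0 F [-0.1  0.2 -0.8] j [-0.3   0.57  1.41  0.    1.16 -1.85]
179 168
326 157
```

View pics/z13_side.png

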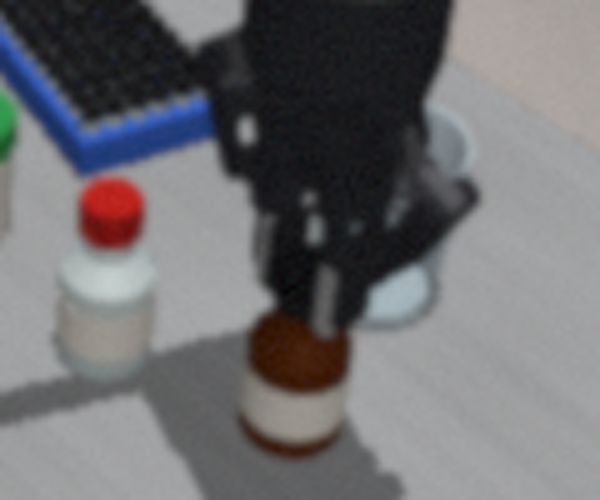

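View pics/z13_scene.png

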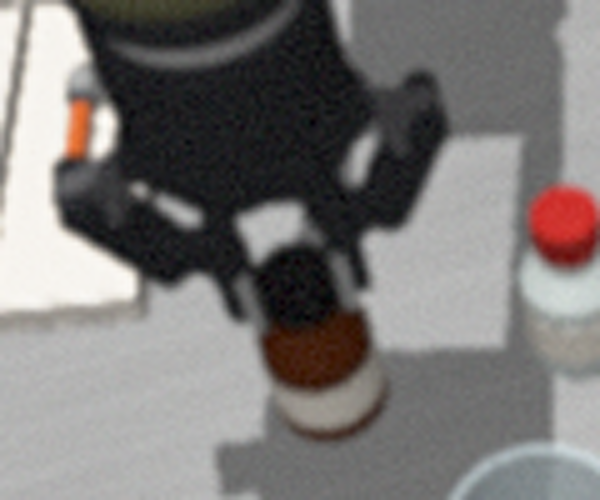

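Emit:
send_rows(rows="-1 0 0 20 0 0 0; -1 0 0 30 0 0 0; -1 0 0 30 0 0 0; -1 -2 6 15 0 0 0.005; -1 -5 14 0 0 0 0.005; -1 -8 23 0 0 0 0.005; -1 -11 32 0 0 0 0.005; -1 -12 36 0 0 0 0.005; -1 -12 36 0 0 0 0.005; -1 -12 36 0 0 0 0.005; -1 -12 36 0 0 0 0.005; -1 -12 36 0 0 0 0.005; -1 -12 36 0 0 0 0.005; -1 -12 34 0 0 0 0.005; -1 -11 30 0 0 0 0.005; -1 -9 25 0 0 0 0.005; -1 -6 18 0 0 0 0.005; -1 -4 12 0 0 0 0.005; -1 0 0 0 0 0 0; -1 0 0 0 0 0 0")

```text
clock: 27.13
tool_pos: [0.5261, 0.2463, 0.1602]
orientation: [0.082, -3.138, 0.002]
contact_force: [0.0, 0.7, -0.1]
grip_width: 0.0262
```

Run:
```python
from h import *
where()
for n in("wrist",):
    d=cam(n); im=d["image"][:,:,::-1]
    cv2.imwrite(f"pics/z14_{n}.png",im)
```

```text
t 27.13 tcp mm [526.1 246.3 160.2] jaw yaw-90deg (mod pi) 0.0522 tilt [-0.002  -0.0015] grip 26.2 F [ 0.   0.7 -0.1] j [ 0.37  0.35  1.55 -0.    1.25 -1.26]
```

View pics/z14_wrist.png

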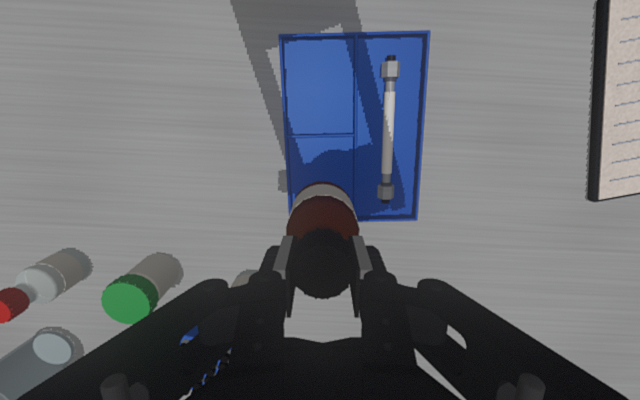

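Emit:
send_rows(rows="-1 0.5 0 -15 0 0 0; -1 0.5 0 -25 0 0 0; -1 0 0 -25 0 0 0; -1 0 0 -20 0 0 0; -1 0 0 -15 0 0 0; -1 0 0 -8 0 0 0; -1 0 0 -5 0 0 0; -1 0 0 -3 0 0 0; -1 0 0 0 0 0 0; -1 0 0 0 0 0 0")

```text
clock: 28.02
tool_pos: [0.5291, 0.2463, 0.0463]
orientation: [-0.079, 3.139, 0.001]
contact_force: [-0.4, 0.6, -0.3]
grip_width: 0.026
```

Emit:
send_rows(rows="-1 0 0 -2 0 0 0; -1 0 0 -1.5 0 0 0; -1 0 0 -1 0 0 0; -1 0 0 0 0 0 0; -1 0 0 0 0 0 0")

```text
clock: 28.43
tool_pos: [0.5283, 0.2464, 0.0411]
orientation: [-0.08, 3.14, 0.0]
contact_force: [-0.1, -0.2, -0.5]
grip_width: 0.0265
```

Run:
```python
from h import *
where()
for n in("side",):
    d=cam(n); im=d["image"][:,:,::-1]
    p=proj(d,[.528,.246,.05])[0].astype(int); u=max(0,min(520,p[0]-60)); v=max(0,min(300,p[1]-60)); im=cv2.resize(im[v:v+100,u:u+120],None,fx=5,fy=5,interpolation=cv2.INTER_CUBIC); print(u,v)
    cv2.imwrite(f"pics/z15_{n}.png",im)
```

```text
t 28.43 tcp mm [528.3 246.4  41.1] jaw yaw-90deg (mod pi) 0.0506 tilt [0.0002 0.    ] grip 26.5 F [-0.1 -0.2 -0.5] j [ 0.36  0.47  1.68 -0.    0.98 -1.26]
169 106
```

View pics/z15_side.png

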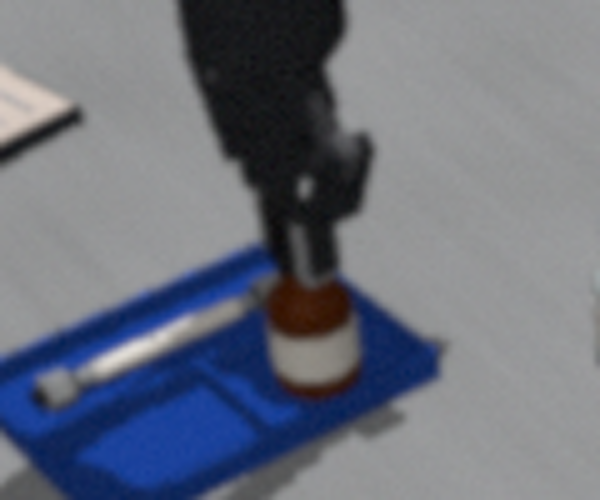

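Emit:
send_rows(rows="-0.1 0 0 0 0 0 0; 0 0 0 0 0 0 0; 0.2 0 0 0 0 0 0; 0.3 0 0 0 0 0 0; 0.3 0 0 0 0 0 0; 0.3 0 0 10 0 0 0; 0.3 0 0 20 0 0 0; 0.3 0 0 30 0 0 0; 0.3 0 0 30 0 0 0; 0.3 0 0 0 0 0 0; 0.3 0 0 0 0 0 0")

```text
clock: 29.4
tool_pos: [0.5302, 0.247, 0.1341]
orientation: [-0.079, 3.135, 0.003]
contact_force: [-0.1, -0.3, 0.4]
grip_width: 0.0558
```

Run:
```python
from h import *
where()
for m in masks("bottle_amber",("wrist","side","scene")): print(m[0],m[3],fit("bottle_amber",[m],(.528,.246),.003))
for q,p in (("bottle_redcap",(.656,-.058)),("jar",(.658,.051)),("bottle_bluecap",(.673,.1645))):
  for m in masks(q,("side","scene","wrist")): print(q,m[0],m[3],fit(q,[m],p))
d=cam("wrist"); cv2.imwrite("pics/z16.png",d["image"][:,:,::-1])
```

```text
t 29.4 tcp mm [530.2 247.  134.1] jaw yaw-90deg (mod pi) 0.0505 tilt [0.0056 0.0021] grip 55.8 F [-0.1 -0.3  0.4] j [ 0.36  0.37  1.58  0.    1.18 -1.26]
wrist 0.91 (array([0.52877607, 0.24648002]), np.float64(0.029646350639578656))
side 0.93 (array([0.53002418, 0.24854709]), np.float64(0.06119991241515221))
scene 0.76 (array([0.52596557, 0.2489149 ]), np.float64(0.09571242962321347))
bottle_redcap side 0.75 (array([ 0.65696662, -0.05711461]), np.float64(0.04668551107869057))
bottle_redcap scene 0.87 (array([ 0.65308854, -0.05739595]), np.float64(0.07399926551597502))
jar side 0.94 (array([0.65992729, 0.05301212]), np.float64(0.0471209035363821))
jar scene 0.91 (array([0.65297095, 0.05243994]), np.float64(0.12113875438303556))
jar wrist 0.69 (array([0.6564995 , 0.04985713]), np.float64(0.35544237485448194))
bottle_bluecap side 0.67 (array([0.673 , 0.1645]), np.float64(1.0))
bottle_bluecap scene 0.63 (array([0.66965344, 0.16618459]), np.float64(0.06954414095273609))
bottle_bluecap wrist 0.45 (array([0.67389453, 0.16338281]), np.float64(0.9563284767205517))
```

View pics/z16.png

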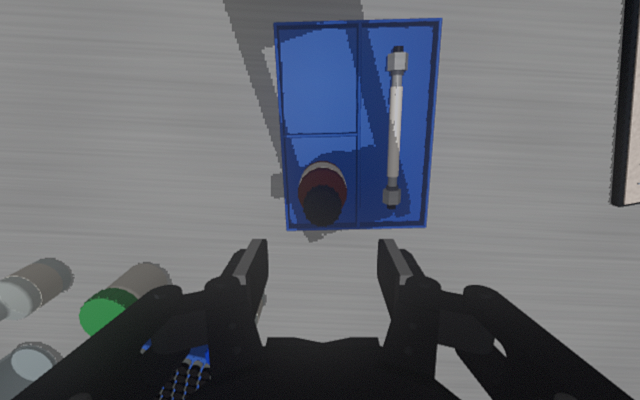

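Emit:
send_rows(rows="0.4 10 -6 0 0 0 0; 0.4 18 -10 0 0 0 0; 0.4 24 -14 0 0 0 0; 0.4 26 -15 0 0 0 0; 0.4 26 -15 0 0 0 0; 0.4 22 -12 0 0 0 0; 0.4 18.5 -10 0 0 0 0; 0.4 0 0 -15 0 0 0; 0.4 0 0 -20 0 0 0; 0.4 0 0 -20 0 0 0; 0.4 0 0 -20 0 0 0; 0.4 0 0 -12 0 0 0; 0.4 0 0 -5 0 0 0; 0.4 0 0 -2 0 0 0; 0.4 0 0 0 0 0 0; 0.4 0 0 0 0 0 0")

```text
clock: 31.98
tool_pos: [0.6739, 0.1644, 0.0381]
orientation: [-0.079, 3.139, 0.0]
contact_force: [-0.2, -0.1, 0.4]
grip_width: 0.0596
```

Run:
```python
from h import *
where()
for n in("scene","side"):
    d=cam(n); im=d["image"][:,:,::-1]
    p=proj(d,[.673,.1645,.1])[0].astype(int); u=max(0,min(520,p[0]-60)); v=max(0,min(300,p[1]-60)); im=cv2.resize(im[v:v+100,u:u+120],None,fx=5,fy=5,interpolation=cv2.INTER_CUBIC); print(u,v)
    cv2.imwrite(f"pics/z17_{n}.png",im)
d=cam("wrist"); cv2.imwrite("pics/z17.png",d["image"][:,:,::-1])
```

```text
t 31.98 tcp mm [673.9 164.4  38.1] jaw yaw-90deg (mod pi) 0.0505 tilt [0.0021 0.0003] grip 59.6 F [-0.2 -0.1  0.4] j [ 0.18  0.6   1.43 -0.    1.11 -1.44]
337 125
234 84
```

View pics/z17_scene.png

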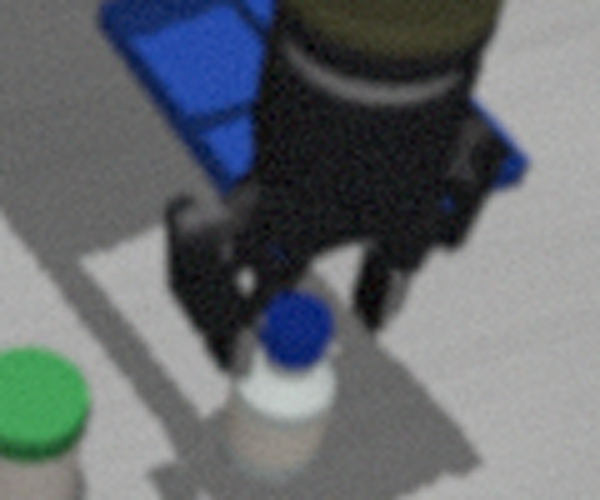

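View pics/z17.png

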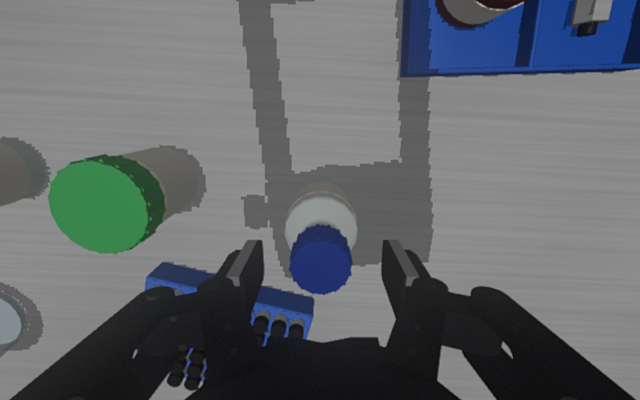

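Emit:
send_rows(rows="-1 0 0 0 0 0 0; -1 0 0 0 0 0 0; -1 0 0 0 0 0 0; -1 0 0 0 0 0 0; -1 0 0 0 0 0 0; -1 0 0 0 0 0 0; -1 0 0 8 0 0 0; -1 0 0 17 0 0 0; -1 0 0 30 0 0 0; -1 0 0 35 0 0 0; -1 0 0 35 0 0 0; -1 0 0 0 0 0 0")

```text
clock: 33.13
tool_pos: [0.6776, 0.1654, 0.1704]
orientation: [-0.079, 3.127, 0.004]
contact_force: [1.0, 0.8, 0.5]
grip_width: 0.0263
```

Run:
```python
from h import *
where()
d=cam("wrist"); cv2.imwrite("pics/z18.png",d["image"][:,:,::-1])
```

```text
t 33.13 tcp mm [677.6 165.4 170.4] jaw yaw-90deg (mod pi) 0.0505 tilt [0.0133 0.0027] grip 26.3 F [1.  0.8 0.5] j [ 0.18  0.49  1.28  0.    1.36 -1.44]
```

View pics/z18.png

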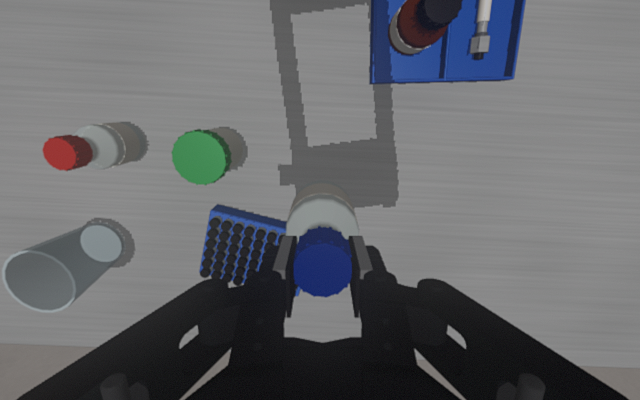

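Emit:
send_rows(rows="-1 -4 -12 0 0 0 -0.012; -1 -6.5 -20 0 0 0 -0.012; -1 -9 -28 0 0 0 -0.012; -1 -11.5 -35 0 0 0 -0.012; -1 -12 -37 0 0 0 -0.012; -1 -12 -37 0 0 0 -0.012; -1 -12 -37 0 0 0 -0.012; -1 -12 -37 0 0 0 -0.012; -1 -12 -37 0 0 0 -0.012; -1 -12 -37 0 0 0 -0.012; -1 -12 -37 0 0 0 -0.012; -1 -12 -37 0 0 0 -0.012; -1 -11 -34 0 0 0 -0.012; -1 -9 -28 0 0 0 -0.012; -1 -6.5 -20 0 0 0 -0.012; -1 -4 -12 0 0 0 -0.012; -1 -3 -8 0 0 0 -0.012; -1 0 0 0 0 0 0; -1 0 0 0 0 0 0; -1 0 0 0 0 0 0")

```text
clock: 34.85
tool_pos: [0.5123, -0.3272, 0.1616]
orientation: [-0.239, -3.132, -0.002]
contact_force: [1.2, 0.3, -0.8]
grip_width: 0.0269
```

Run:
```python
from h import *
where()
d=cam("wrist"); cv2.imwrite("pics/z19.png",d["image"][:,:,::-1])
```

```text
t 34.85 tcp mm [ 512.3 -327.2  161.6] jaw yaw-90deg (mod pi) -0.1525 tilt [-0.0006  0.0014] grip 26.9 F [ 1.2  0.3 -0.8] j [-0.64  0.38  1.49  0.    1.27 -2.06]
```

View pics/z19.png

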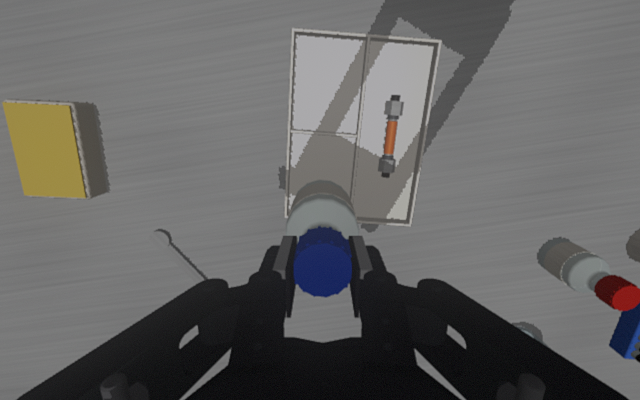

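Next, lower to a reported z of about 46 mm, then creep the rest.

Emit:
send_rows(rows="-1 0.5 -1 -15 0 0 0; -1 0 0 -25 0 0 0; -1 0 0 -25 0 0 0; -1 0 0 -20 0 0 0; -1 0 0 -15 0 0 0; -1 0 0 -8 0 0 0; -1 0 0 -5 0 0 0; -1 0 0 -3 0 0 0; -1 0 0 0 0 0 0; -1 0 0 0 0 0 0")

```text
clock: 35.73
tool_pos: [0.5136, -0.33, 0.0469]
orientation: [0.24, 3.131, -0.001]
contact_force: [-0.3, 0.2, -1.2]
grip_width: 0.0261
```

Emit:
send_rows(rows="-1 0 0 -2 0 0 0; -1 0 0 -2 0 0 0; -1 0 0 -1 0 0 0; -1 0 0 0 0 0 0; -0.1 0 0 0 0 0 0; 0 0 0 0 0 0 0; 0.2 0 0 0 0 0 0; 0.3 0 0 0 0 0 0; 0.3 0 0 0 0 0 0; 0.3 0 0 10 0 0 0; 0.3 0 0 20 0 0 0; 0.3 0 0 35 0 0 0; 0.3 0 0 35 0 0 0; 0.3 0 0 0 0 0 0; 0.3 0 0 0 0 0 0")

```text
clock: 36.98
tool_pos: [0.5148, -0.3312, 0.1448]
orientation: [0.24, 3.126, -0.006]
contact_force: [-0.5, 0.9, -0.7]
grip_width: 0.0554
```

Run:
```python
from h import *
where()
for m in masks("bottle_bluecap",("wrist","side","scene")): print(m[0],m[3],fit("bottle_bluecap",[m],(.5126,-.3287),.003))
d=cam("wrist"); cv2.imwrite("pics/z20.png",d["image"][:,:,::-1])
for m in masks("jar",("side","scene")): print(m[0],m[3],fit("jar",[m],(.658,.051)))
```

```text
t 36.98 tcp mm [ 514.8 -331.2  144.8] jaw yaw-90deg (mod pi) -0.1535 tilt [ 0.0058 -0.0044] grip 55.4 F [-0.5  0.9 -0.7] j [-0.64  0.4   1.51 -0.    1.23 -2.06]
wrist 0.56 (array([ 0.51230661, -0.33021909]), np.float64(0.03634664027273726))
side 0.79 (array([ 0.51315975, -0.32908342]), np.float64(0.04613835583984838))
scene 0.89 (array([ 0.50996033, -0.32987942]), np.float64(0.05031091011871114))
side 0.74 (array([0.658, 0.051]), np.float64(1.0))
scene 0.87 (array([0.65500095, 0.05171547]), np.float64(0.05858954172536668))
```

View pics/z20.png

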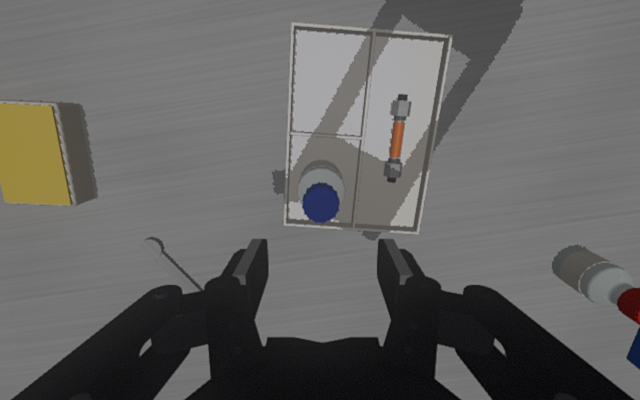

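Emit:
send_rows(rows="1 4.5 12 0 0 0 0.011; 1 7.5 20 0 0 0 0.011; 1 10.5 28 0 0 0 0.011; 1 13 34 0 0 0 0.011; 1 13.7 36 0 0 0 0.011; 1 13.7 36 0 0 0 0.011; 1 13.7 36 0 0 0 0.011; 1 13.7 36 0 0 0 0.011; 1 13.7 36 0 0 0 0.011; 1 12 32 0 0 0 0.011; 1 10.5 28 0 0 0 0.011; 1 8.4 22 0 0 0 0.011; 1 5.7 15 0 0 0 0.011; 1 3.8 9.7 0 0 0 0.011; 1 0 0 -15 0 0 0; 1 0 0 -20 0 0 0; 1 0 0 -15 0 0 0; 1 0 0 0 0 0 0; 1 0 0 0 0 0 0")

```text
clock: 39.12
tool_pos: [0.6561, 0.0504, 0.0901]
orientation: [0.0, -3.139, 0.001]
contact_force: [0.4, -0.1, 0.2]
grip_width: 0.0856
```

Run:
```python
from h import *
where()
d=cam("wrist"); cv2.imwrite("pics/z21.png",d["image"][:,:,::-1])
for m in masks("jar",("side","wrist")): print(m[0],m[3],fit("jar",[m],(.658,.051)))
```

```text
t 39.12 tcp mm [656.1  50.4  90.1] jaw yaw-90deg (mod pi) 0.0 tilt [-0.0029 -0.0003] grip 85.6 F [ 0.4 -0.1  0.2] j [ 0.01  0.51  1.46 -0.    1.18 -1.56]
side 0.75 (array([0.6593374 , 0.05248315]), np.float64(0.03226722180166541))
wrist 0.96 (array([0.6573964 , 0.05034916]), np.float64(0.027789671413378292))
```

View pics/z21.png

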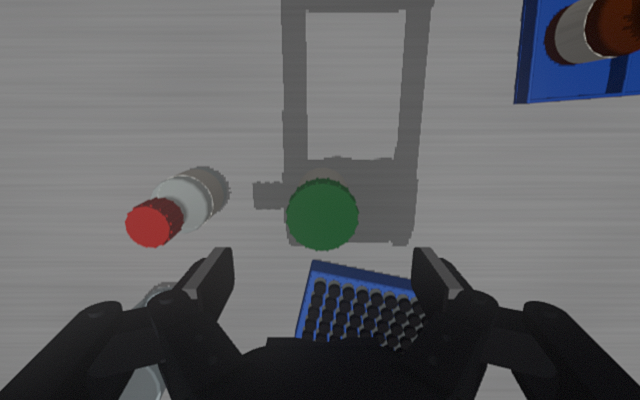

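Emit:
send_rows(rows="0.6 0 0 -5 0 0 0; 0.6 0 0 -15 0 0 0; 0.6 0 0 -20 0 0 0; 0.6 0 0 -18 0 0 0; 0.6 0 0 -10 0 0 0; 0.6 0 0 -5 0 0 0; 0.6 0 0 -3 0 0 0; 0.6 0 0 0 0 0 0; 0.6 0 0 0 0 0 0")

```text
clock: 40.12
tool_pos: [0.658, 0.051, 0.0157]
orientation: [-0.001, 3.14, 0.0]
contact_force: [-0.2, -0.3, 0.4]
grip_width: 0.0683
```

Run:
```python
from h import *
where()
for n in("scene","side"):
    d=cam(n); im=d["image"][:,:,::-1]
    p=proj(d,[.658,.051,.08])[0].astype(int); u=max(0,min(520,p[0]-60)); v=max(0,min(300,p[1]-60)); im=cv2.resize(im[v:v+100,u:u+120],None,fx=5,fy=5,interpolation=cv2.INTER_CUBIC); print(u,v)
    cv2.imwrite(f"pics/z22_{n}.png",im)
```

```text
t 40.12 tcp mm [658.   51.   15.7] jaw yaw-90deg (mod pi) 0.0004 tilt [0.0014 0.    ] grip 68.3 F [-0.2 -0.3  0.4] j [ 0.01  0.59  1.53 -0.    1.02 -1.56]
283 140
257 115
```

View pics/z22_scene.png

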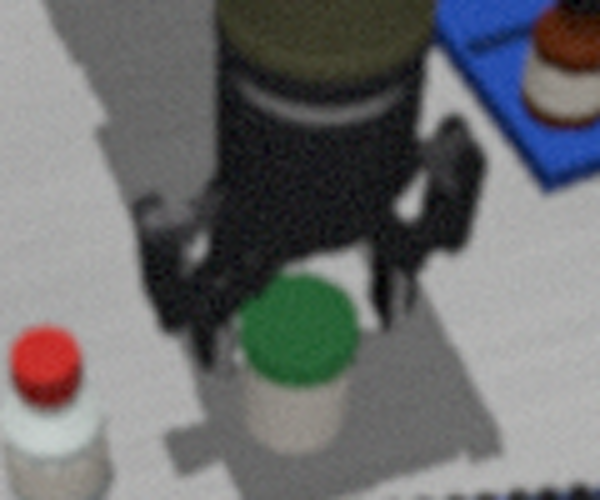

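View pics/z22_side.png

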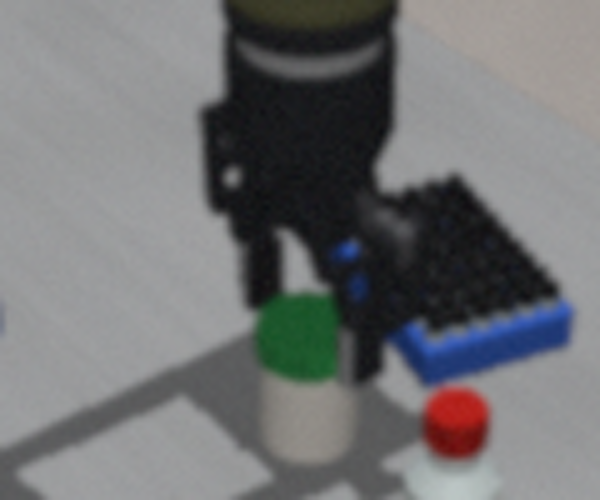

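Emit:
send_rows(rows="-1 0 0 -1 0 0 0; -1 0 0 0 0 0 0; -1 0 0 0 0 0 0; -1 0 0 0 0 0 0; -1 0 0 0 0 0 0; -1 0 0 0 0 0 0; -1 0 0 8 0 0 0; -1 0 0 17 0 0 0; -1 0 0 25 0 0 0; -1 0 0 0 0 0 0")

```text
clock: 41.05
tool_pos: [0.6602, 0.0511, 0.0683]
orientation: [-0.001, 3.135, 0.0]
contact_force: [1.9, -0.0, 0.7]
grip_width: 0.0486
```

Run:
```python
from h import *
where()
for n in("scene","side"):
    d=cam(n); im=d["image"][:,:,::-1]
    p=proj(d,[.658,.051,.08])[0].astype(int); u=max(0,min(520,p[0]-60)); v=max(0,min(300,p[1]-60)); im=cv2.resize(im[v:v+100,u:u+120],None,fx=5,fy=5,interpolation=cv2.INTER_CUBIC); print(u,v)
    cv2.imwrite(f"pics/z23_{n}.png",im)
```

```text
t 41.05 tcp mm [660.2  51.1  68.3] jaw yaw-90deg (mod pi) 0.0005 tilt [0.007  0.0002] grip 48.6 F [ 1.9 -0.   0.7] j [ 0.01  0.53  1.48  0.    1.12 -1.56]
283 140
257 115
```

View pics/z23_side.png

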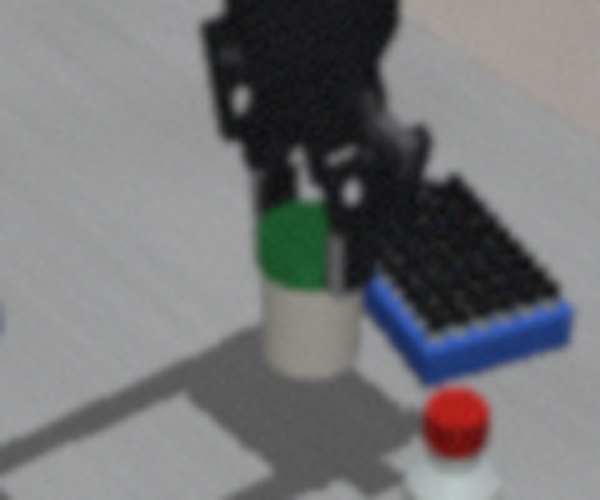

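Emit:
send_rows(rows="-1 0 0 25 0 0 0; -1 0 0 35 0 0 0; -1 0 0 25 0 0 0; -1 -8 -12 0 0 0 -0.016; -1 -14 -21 0 0 0 -0.016; -1 -20 -30 0 0 0 -0.016; -1 -22 -33 0 0 0 -0.016; -1 -22 -33 0 0 0 -0.016; -1 -22 -33 0 0 0 -0.016; -1 -22 -33 0 0 0 -0.016; -1 -22 -33 0 0 0 -0.016; -1 -22 -33 0 0 0 -0.016; -1 -20 -31 0 0 0 -0.016; -1 -18 -27 0 0 0 -0.016; -1 -12 -19 0 0 0 -0.016; -1 -8 -12 0 0 0 -0.016; -1 -5.5 -8.5 0 0 0 -0.016; -1 0 0 0 0 0 0; -1 0 0 0 0 0 0; -1 0 0 0 0 0 0")

```text
clock: 42.82
tool_pos: [0.4197, -0.3064, 0.1483]
orientation: [-0.349, -3.121, -0.002]
contact_force: [0.5, 0.1, -1.6]
grip_width: 0.0482
```

Run:
```python
from h import *
where()
for n in ("wrist","scene","side"):
    d=cam(n); cv2.imwrite(f"pics/z24_{n}.png",d["image"][:,:,::-1])
```

```text
t 42.82 tcp mm [ 419.7 -306.4  148.3] jaw yaw-90deg (mod pi) -0.223 tilt [-0.0007  0.0014] grip 48.2 F [ 0.5  0.1 -1.6] j [-0.71  0.28  1.69  0.    1.18 -2.06]
```

View pics/z24_wrist.png

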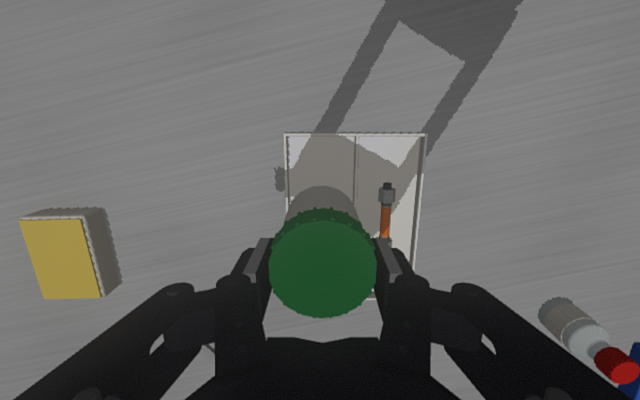

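View pics/z24_scene.png

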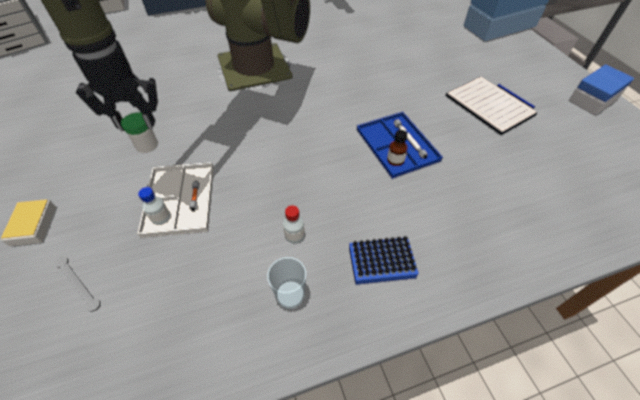

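Emit:
send_rows(rows="-1 0 0 -15 0 0 0; -1 0 0 -25 0 0 0; -1 0 0 -25 0 0 0; -1 0 0 -25 0 0 0; -1 0 0 -17 0 0 0; -1 0 0 -10 0 0 0; -1 0 0 -6 0 0 0; -1 0 0 -3 0 0 0; -1 0 0 0 0 0 0; -1 0 0 0 0 0 0")

```text
clock: 43.8
tool_pos: [0.4205, -0.308, 0.0238]
orientation: [0.35, 3.121, -0.002]
contact_force: [0.4, 0.6, -1.4]
grip_width: 0.0482
```

Run:
```python
from h import *
where()
for n in("side",):
    d=cam(n); im=d["image"][:,:,::-1]
    p=proj(d,[.45,-.3075,.05])[0].astype(int); u=max(0,min(520,p[0]-60)); v=max(0,min(300,p[1]-60)); im=cv2.resize(im[v:v+100,u:u+120],None,fx=5,fy=5,interpolation=cv2.INTER_CUBIC); print(u,v)
    cv2.imwrite(f"pics/z25_{n}.png",im)
```

```text
t 43.8 tcp mm [ 420.5 -308.    23.8] jaw yaw-90deg (mod pi) -0.2233 tilt [ 0.0013 -0.0011] grip 48.2 F [ 0.4  0.6 -1.4] j [-0.71  0.43  1.84  0.    0.87 -2.06]
290 279
```

View pics/z25_side.png

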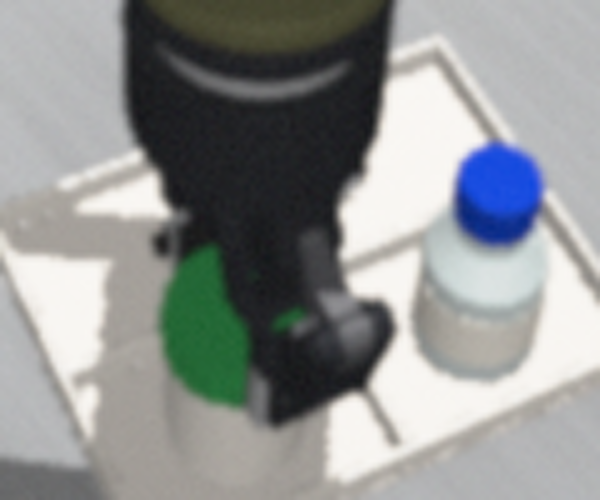

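Emit:
send_rows(rows="-1 0 0 -2 0 0 0; -1 0 0 -2 0 0 0; -1 0 0 -1 0 0 0; -1 0 0 0 0 0 0; 0.3 0 0 0 0 0 0; 0.4 0 0 0 0 0 0; 0.6 0 0 0 0 0 0; 0.6 0 0 0 0 0 0; 0.6 0 0 0 0 0 0; 0.6 0 0 10 0 0 0; 0.6 0 0 20 0 0 0; 0.6 0 0 35 0 0 0; 0.6 0 0 40 0 0 0; 0.6 0 0 40 0 0 0; 0.6 10 20 10 0 0 0; 0.6 12 20 0 0 0 0; 0.6 0 0 0 0 0 0; 0.6 0 0 0 0 0 0; 0.6 0 0 0 0 0 0")

```text
clock: 45.43
tool_pos: [0.4413, -0.2675, 0.1731]
orientation: [-0.349, -3.122, 0.001]
contact_force: [0.3, 0.2, -0.7]
grip_width: 0.0683
```

Run:
```python
from h import *
where()
T={"blue":(.478,.277,.072),"white":(.474,-.2845,-.225)}
def loc(t,x):
    X,Y,a=T[t]; c,s=np.cos(a),np.sin(a); dx,dy=x[0]-X,x[1]-Y; return np.round([c*dx+s*dy,-s*dx+c*dy]+([x[2]-a] if len(x)>2 else []),4)
for q,t,p,z,y in(("column_long","blue",(.476,.3134,.072),.011,1),("bottle_amber","blue",(.5285,.247,0),.003,0),("column_short","white",(.482,-.2487,-.22),.011,1),("bottle_bluecap","white",(.5125,-.33,0),.003,0),("jar","white",(.42,-.3075,0),.003,0)):
    for m in masks(q,("wrist","side","scene")):
        x,f=fit(q,[m],p,z,bool(y)); print(q,m[0],round(m[3],2),np.round(x,4),"local",loc(t,x),round(f,3))
for q,p in(("bottle_redcap",(.656,-.058,0)),("beaker",(.781,-.105,0)),("vial_rack",(.777,.09,-.22))):
    for m in masks(q,("side","scene")):
        x,f=fit(q,[m],p,0,q[0]=='v'); print(q,m[0],np.round(x,4),round(f,3))
for n in ("wrist","scene","side"):
    d=cam(n); cv2.imwrite(f"pics/z26_{n}.png",d["image"][:,:,::-1])
```

```text
t 45.43 tcp mm [ 441.3 -267.5  173.1] jaw yaw-90deg (mod pi) -0.2228 tilt [-0.0005 -0.0003] grip 68.3 F [ 0.3  0.2 -0.7] j [-0.63  0.25  1.66 -0.    1.23 -1.97]
column_long side 0.57 [0.4756 0.3142 0.0774] local [0.0003 0.0373 0.0054] 0.301
column_long scene 0.74 [0.4727 0.3154 0.0642] local [-0.0025  0.0387 -0.0078] 0.285
bottle_amber side 0.89 [0.5295 0.2475] local [ 0.0493 -0.0331] 0.098
bottle_amber scene 0.89 [0.5251 0.249 ] local [ 0.0449 -0.0313] 0.077
column_short wrist 0.84 [ 0.4826 -0.2486 -0.2183] local [0.0004 0.0369 0.0067] 0.15
column_short side 0.81 [ 0.4814 -0.2482 -0.2257] local [-0.0009  0.0371 -0.0007] 0.221
column_short scene 0.59 [ 0.4783 -0.2482 -0.23  ] local [-0.004   0.0364 -0.005 ] 0.18
bottle_bluecap wrist 0.57 [ 0.5124 -0.3302] local [ 0.0477 -0.0359] 0.04
bottle_bluecap side 0.85 [ 0.5133 -0.3291] local [ 0.0482 -0.0348] 0.041
bottle_bluecap scene 0.69 [ 0.5125 -0.33  ] local [ 0.0477 -0.0358] 1.0
jar wrist 0.94 [ 0.4191 -0.308 ] local [-0.0483 -0.0351] 0.024
jar side 0.87 [ 0.42   -0.3072] local [-0.0476 -0.0342] 0.045
jar scene 0.56 [ 0.4163 -0.3075] local [-0.0511 -0.0353] 0.047
bottle_redcap scene [ 0.6538 -0.0564] 0.09
beaker side [ 0.7904 -0.0989] 0.144
beaker scene [ 0.7756 -0.1034] 0.149
vial_rack side [ 0.777  0.09  -0.22 ] 1.0
vial_rack scene [ 0.7784  0.0909 -0.2349] 0.069
```

View pics/z26_wrist.png

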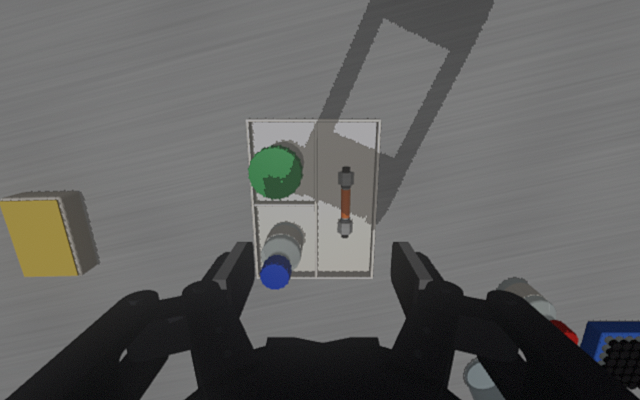

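View pics/z26_scene.png

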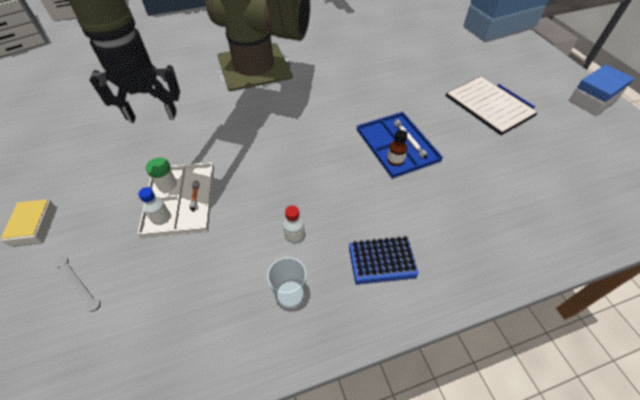

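View pics/z26_side.png

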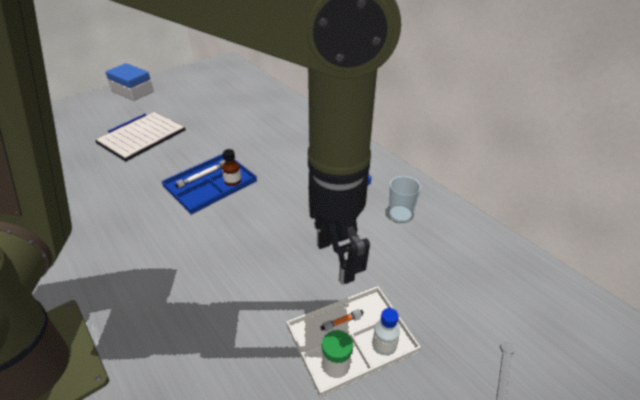

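All five items sit centred in their compartments and the stock has not moved. The gripper is clear of everything, at about z 0.17, so I'm handing in.

```bash
python3 -c "
from h import *
print(robot.close_job()); where()"
```

```text
the job is handed in; nothing more can be done
None
the job is handed in; nothing more can be done
```

Both kits are made up and the job is handed in; the last clock reading was about 45 s, and no verdict was reported. The long column and amber bottle are in the blue tray. The short column, blue-capped bottle and green-lidded jar are in the white tray.

**Placement:** My last image fits put every item well inside its limits, in the frame of its tray (mm). Single-camera fits disagreed by up to about 5 mm, with the scene camera reading low in x.

| Item | x | y | Note |
|---|---|---|---|
| Long column | about 0 | +37 | within 0.01 rad of the tray's length |
| Amber bottle | +49 | −33 | far pocket |
| Short column | about 0 | +37 | within 0.01 rad of the tray's length |
| Blue-capped bottle | +48 | −35 | far pocket |
| Jar | −48 | −35 | near pocket |

- **Checked by eye only:** The bottles and jar look upright in the pictures. I did not measure tilt or height; the fits assumed both.
- **Stock:** The red-capped bottle, rack and beaker fit within a few mm of their first positions in the scene camera. The beaker fits poorly because it is clear: its side-camera fit reads 15 mm further out in x than its scene fit, and did so at the start too. The side-camera rack fit and scene-camera blue-cap fit failed (no overlap); the other views covered those two.
- **Missed grasp:** The fingertips sit about 30 mm higher than the reported tool position says, so the first grasp on the long column closed on air above it. I measured the offset in the fixed cameras, lowered the later grasps to match, and touched nothing it shouldn't have. The opening also read about 8.5 mm on the 11 mm sleeves, but both columns held.

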